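# Store the cast ingots in the screw-top jar

## Robot

A 7-joint arm with a two-finger parallel gripper is mounted at the origin on the work surface. World frame = base frame: x ahead of the robot, y to its left, z up, the work surface at z = 0. Lengths are in mm, angles in rad, forces in N, time in s.
With the tool pointing down it reaches from about 425 to 975 mm from the base axis. Payload 16.7 kg.
Tool frame: the origin (TCP) lies at the very end of the fingers, on their centre line; the grasp point (between the pads) lies 19 mm behind it (arm.grip_depth is the z of the grasp point in the tool frame, in mm); z points along the fingers, y is the line along which they close (so a half turn about z gives the same grasp; the last joint's range is limited). The gripper opens to 85 mm and grips with 20 to 120 N. Pads are 22 mm wide; open, the fingers measure 114 mm over their backs; the gripper's body (76 mm by 85 mm) begins 54 mm behind the grasp point. The pads swing forward as they close: fully open they stand 13 mm farther back than shut.
Start: joints at [1.121, 0.426, 0.074, 1.606, -0.034, 1.111, -0.067], TCP at [199.316, -644.864, 231.302] pointing down, gripper open.
Joint ranges: [-2.85, 2.85], [-0.5, 2.14], [-1.23, 1.37], [0.21, 2.46], [-1.02, 4.16], [0.16, 2.05], [-2.73, 2.73]. Speed limits (rad/s): [1.89, 1.89, 2.39, 2.39, 3.01, 3.01, 3.01].

## Interface

Orientations are given as a 3x3 rotation matrix whose columns are the frame's x, y, z axes.
In Python, from workcell import arm gives the robot as it stands.
- The arm moves only by the tool drive_tool, never from a script. Its argument "targets" is a list of rows, each an object of numbers: "dx", "dy", "dz": the shift along the tool's x, y, z in m; "roll": the turn about the tool's z in degrees. In form: [{"dx": .., "dy": .., "dz": .., "roll": ..}, ...]. A call has 1 to 10 rows; each row shifts and turns the commanded pose from where the row before left it, along the tool's axes as they then stand; what a row does not reach is not made up. A row lasts 1/12 s, in which the tool goes at most 41.7 mm and 7.16 degrees, less where a joint would pass 70% of its speed; a pose out of reach is approached as far as the arm can. A call is refused whole if a number of a shift passes 0.0417 or a number of a turn 7.16, either way. A call with a gripper value outside its range is refused whole. "fingers" is the closure, from -1 (fully open) to 1 (shut), so that 0 is half open, set as the call begins (left out, the last holds). The fingers move at their own pace and stop on an object; "grip_force" is the grip in N (left out, the last holds). Time passes only in rows, so rows that do not move let the fingers close. It gives the time, the measured TCP pose, the force, the opening and the grip force at its end, in the units of the state.
- arm.get_obs(): the state, without advancing time (a new reading comes with each control period).
- arm.snapshot(name): name is "side" or "top" or "wrist"; returns a dict with "frame" (480x640x3 uint8, red, green, blue), "range_z" (480x640 float32, mm along the optical axis (not along the pixel's ray), 0 where there is no reading), "mtx" (3x3 intrinsics, pixels), "R" (3x3) and "t" (3): a world point X has camera coordinates R X + t; the wrist camera has in their place "hand_eye" (4x4, takes a point from camera to tool coordinates, whose origin is the TCP and whose axes are the flange's). Camera axes: x right, y down, z forward; pixel columns grow to the right and rows downward; lengths in mm; the calibration is good to about 2 mm. A picture is of the moment at which its call begins: read the wrist's pose just before it.
- arm.job_done(): hands the job in; it is judged then, once.
Trained networks look in a picture, given as the dict that the camera call returned (one of the last four; its "shot" number tells which), for a name from the list of things; names that differ only in an ending like _2 or _b are one class to them, and where a whole thing is asked for, a point or a joint stands for the part that bears it (a point fixed in the world has none). Each returns a list of dicts, best first, with "p" (0 to 1); they miss things now and then, are a little off and sometimes report something else, mostly with a low value. They report only what shows in the picture. A call takes as long as a camera call.
- arm.recognise(picture, thing): "position" ([x, y, z] in mm, in the coordinates of the camera as it stood for that picture, good to about 4 mm: the middle of the surface that is visible of it).
- arm.mark_of(picture, thing): "position" ([x, y, z] in mm, in the coordinates of the camera as it stood for that picture, good to about 4 mm: a listed point, or the origin of a listed thing).
The state is a dict: "time": time; "qpos": joint angles; "joint_velocities": joint speeds; "joint_efforts": joint torques, N m; "tcp_pos": TCP position; "tcp_rot": TCP orientation; "ft_force": force on the tool from outside, world axes, zero at the start; "moment": the same for the moment, N m; "width": opening from 0.0 (shut) to 1.0 (fully open); "grasp_force": force on a finger pad.
Only numpy, scipy, OpenCV 4.12 (cv2) and the standard library are available. Lean on these libraries where they do the work, as an engineer would, in place of code of your own. Each camera call takes 0.05 s, during which the arm holds its last target. There are 200 camera calls.

## Task

Clear up after the tin casting: unscrew the yellow lid of the clear jar in the wooden crate and lay it right way up on the bench, then lift every cast ingot out of the open mould and put it into the jar. Close the jar the careful way: set the lid level on the neck, turn it backward (anticlockwise seen from above) until it rides up and you feel it drop at the thread start, and only then turn it forward (clockwise) until it is screwed fully down. Leave everything else where it stands.

Things in the scene. Friction and masses are not known exactly. Their poses are not given: they have to be found in the camera images.
- ingot0_mid (a point): Cast tin ingot, bright silver block 28 x 16 x 24 mm (its x, y, z), 0.08 kg; the point is its centre. In the mould it stands 10 mm deep in a rectangular cavity (1.5 mm play each side) and 14 mm proud of the mould's face: take it from above by its 16 mm width (its y). Three to five ingots are there, the others absent (None).
- ingot1_mid (a point): Second ingot, as ingot0_mid (may be absent).
- ingot2_mid (a point): Third ingot, as ingot0_mid (may be absent).
- ingot3_mid (a point): Fourth ingot, as ingot0_mid (may be absent).
- ingot4_mid (a point): Fifth ingot, as ingot0_mid (may be absent).
- mould: Open lower half of a dark grey metal mould, 256 x 74 x 26 mm, on a white heat board 310 x 120 x 8 mm, fixed; origin under the board's centre, mould face 34 mm above it. Five cavities at x = -92, -46, 0, 46, 92 mm; two 7 mm locating pins at its ends. Its loose upper half (22 mm high) lies beside it on the -y side, a crucible 36 mm high on the +y side.
- jar: Clear wide-neck jar, 90 mm across (85 inside), 110 mm high, base raised 13 mm in the middle; origin under its centre. It is wedged upright in the dark wooden crate (200 x 300 mm, walls 72 mm high; bottles at its ends up to 104 mm above the bench, 75 mm from the jar's axis) and cannot move or turn. Four right-hand thread ridges start at jar x, y, -x, -y and fall 8 mm per quarter turn clockwise.
- jar_mouth (a point): Centre of the jar's mouth at the height of its rim (120 mm above the bench), 49 mm wide inside; z up. Heights of lid_bar above it: 14 mm with the lid fully down (as at the start), about 20 mm just after the drop, 27.8 mm on the crest of the thread starts. The bench between crate and mould (straight ahead of the robot, 0.44 to 0.66 m out) is clear for the lid.
- lid_bar (a point): Centre of the grip bar on top of the yellow screw lid: bar 44 mm long (its x), 12 mm wide (its y), 20 mm high. Lid 74 mm across, 0.1 kg, at the start screwed down on the jar; this point is 40 mm above the skirt's lower edge and 10 mm above the lid's flat top. A tapered plug, 47 mm wide, 38 mm down from this point at its tip, enters the jar's mouth with 1 mm play.
- lid: The lid; origin in the centre of its skirt's lower edge. Lugs at its x, y, -x, -y ride on the thread. Screwed down, 70 to 85 degrees anticlockwise free it. On the neck it rests at the crest or up to 8 mm lower; anticlockwise it rises 8 mm per quarter turn to the crest, then drops 8 mm by its weight if free to sink (bar straddled loosely); then 65 degrees clockwise bring it fully down, 80 tight.

How it is judged:
By the outcome, as a careful person would: the job done as asked, in the order asked, and still so for the second after the job is handed in, with the robot touching nothing.
Of ingot0, ingot1, ingot2, ingot3, ingot4 only 3 to 5 are there at a start; the rules pass over those that are not, and their reading is None.
At some moment in a run one of ingot0, ingot1, ingot2, ingot3, ingot4 may be knocked a few centimetres aside while the robot is not near it.
Once in a run the grip may slacken for a moment while it holds something.
It also fails if it takes over 210 s, if anything falls off the work surface, if the arm or the gripper's body presses on something with over 40 N, if the wrist force passes 120 N, or if a joint passes its speed limit or range.

## Working session

There is one attempt and no reset: what is moved stays moved. The work goes in short steps, Python scripts to look and compute and a tool call to move; the robot and the scene stay as the last step left them, time stands still between calls to the robot, and variables do not carry over. Pictures are saved under pics/ and viewed, at most 14 in all, crops included, and the job is handed in when it is done.

Besides the shell and the picture viewer there is one more tool, called by a JSON object that holds its "op" and its "data". drive_tool: Moves the arm, as the interface text tells. Its arguments: {"type":"object","properties":{"targets":{"type":"array"},"fingers":{"type":"number"},"grip_force":{"type":"number"}},"required":["targets"]}

```bash
ls; mkdir -p pics; cat > h.py <<'E'
import numpy as np, cv2
from workcell import arm
def world(s,p,o=None):
    p=np.array(p,float)
    if 'hand_eye' in s:
        o=o or arm.get_obs()
        q=(np.array(s['hand_eye'])@np.r_[p,1])[:3]
        return np.array(o['tcp_rot'])@q+np.array(o['tcp_pos'])
    return np.array(s['R']).T@(p-np.array(s['t']))
def cloud(s,o=None):
    z=s['range_z'].astype(float);v,u=np.indices(z.shape);K=s['mtx']
    P=np.stack([(u-K[0,2])/K[0,0]*z,(v-K[1,2])/K[1,1]*z,z],-1)
    if 'hand_eye' in s:
        o=o or arm.get_obs();H=np.array(s['hand_eye'])
        W=(P@H[:3,:3].T+H[:3,3])@np.array(o['tcp_rot']).T+np.array(o['tcp_pos'])
    else: W=(P-np.array(s['t']))@np.array(s['R'])
    W[z==0]=np.nan
    return W
def save(s,n): cv2.imwrite('pics/'+n+'.png',cv2.cvtColor(s['frame'],cv2.COLOR_RGB2BGR))
E
python3 - <<'E'
from h import *
o=arm.get_obs();print(o)
for c in ['top','side']:
    s=arm.snapshot(c);save(s,c+'0')
    for t in ['ingot0_mid','mould','jar','jar_mouth','lid_bar','lid']:
        for d in arm.mark_of(s,t)[:6]: print(c,t,round(d['p'],2),world(s,d['position']).round(1))
E
```

```text
pics
{'time': 0.0, 'qpos': array([ 1.12151533,  0.42674422,  0.07386877,  1.60661457, -0.03408087,
        1.11080245, -0.06709911]), 'joint_velocities': array([ 3.44241181e-04,  5.48827922e-04, -2.49399003e-03,  1.05241638e-04,
       -2.40092641e-04, -4.25480068e-05,  1.76574911e-04]), 'joint_efforts': array([ 6.25339580e-04, -9.49833727e+01,  3.76113474e+00, -4.63525808e+01,
        1.92461192e-02,  1.00824708e-02,  1.24283918e-05]), 'tcp_pos': array([ 199.1683412 , -644.51535237,  230.59965253]), 'tcp_rot': array([[ 9.55412609e-01,  2.95273594e-01, -5.01588861e-04],
       [ 2.95273995e-01, -9.55411852e-01,  1.20902732e-03],
       [-1.22230100e-04, -1.30322609e-03, -9.99999143e-01]]), 'ft_force': array([0.04242101, 0.09797216, 0.13477256]), 'moment': array([-0.01486964,  0.02853357, -0.028659  ]), 'grasp_force': 0.0, 'width': 1.0028684307232283}
top ingot0_mid 0.56 [571.3 180.8  37.5]
top mould 0.61 [559.8 271.1  -0.8]
top jar 0.84 [ 584.  -272.1    9.6]
top jar_mouth 0.67 [559.5 267.9  33.7]
top lid_bar 0.8 [ 587.  -270.9  138. ]
top lid 0.68 [550.3 364.4  39.8]
top lid 0.6 [ 583.1 -272.1   93.8]
side ingot0_mid 0.64 [573.4 181.7  36.5]
side mould 0.62 [557.7 274.7   2.9]
side jar 0.6 [ 582.3 -269.5    6.7]
side jar 0.24 [544.6 368.5  34.2]
side jar_mouth 0.5 [548.5 318.7  32.2]
side jar_mouth 0.24 [543.2 365.7  34.9]
side lid_bar 0.81 [ 580.6 -275.9  137.1]
```

View pics/top0.png

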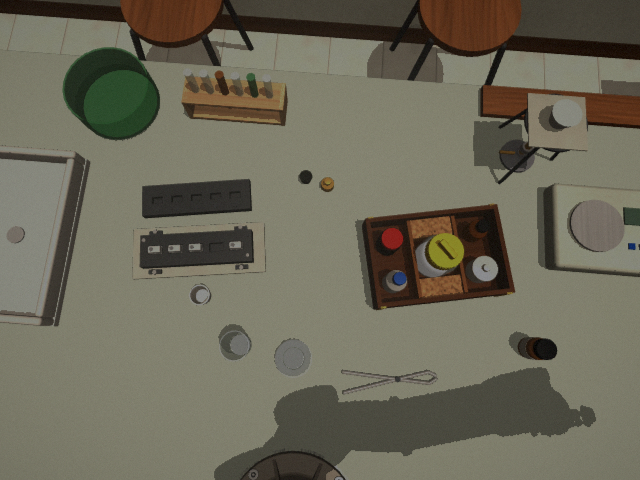

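```bash
python3 - <<'E'
from h import *
s=arm.snapshot('top');W=cloud(s)
hsv=cv2.cvtColor(s['frame'],cv2.COLOR_RGB2HSV)
y=(hsv[...,0]>18)&(hsv[...,0]<38)&(hsv[...,1]>100)
for lo,hi in [(131,150),(115,131)]:
    m=y&(W[...,2]>lo)&(W[...,2]<hi)&(abs(W[...,1]+271)<60)&(abs(W[...,0]-584)<60)
    p=W[m]; 
    if len(p): print(lo,len(p),np.median(p[:,2]),cv2.minAreaRect(p[:,:2].astype(np.float32)),p.mean(0), p.min(0),p.max(0))
# mould
for lo,hi in [(28,40),(42,56)]:
    m=(W[...,2]>lo)&(W[...,2]<hi)&(W[...,1]>100)&(abs(W[...,0]-560)<140)
    n,l,st,c=cv2.connectedComponentsWithStats(m.astype(np.uint8))
    for i in range(1,n):
        if st[i,4]>15:
            p=W[l==i];r=cv2.minAreaRect(p[:,:2].astype(np.float32));print(lo,st[i],c[i].round(),np.median(p[:,2]).round(1),p.mean(0).round(1),r)
for t in ['ingot0_mid','ingot1_mid','ingot2_mid','ingot3_mid','ingot4_mid']:
    for d in arm.mark_of(s,t)[:6]: print(t,round(d['p'],2),world(s,d['position']).round(1))
E
```

```text
131 170 143.67726845304014 ((582.4898681640625, -274.0278015136719), (43.753902435302734, 13.491612434387207), 43.9317626953125) [ 581.25824946 -272.82051515  142.32904988] [ 562.84541192 -292.20465369  131.09681511] [ 601.03392584 -255.6876139   148.69286069]
115 859 124.72793292567775 ((581.5365600585938, -273.6560363769531), (74.1573486328125, 73.81510925292969), 48.49435806274414) [ 580.47164341 -272.0634718   124.50623444] [ 544.58873158 -311.43651965  115.17797471] [ 619.12971975 -235.82143619  130.99069798]
28 [ 53 180  28 119 368] [ 66. 239.] 34.2 [556.1 569.8  34.1] ((559.3779296875, 569.5292358398438), (278.161865234375, 6.2971673011779785), 0.16417798399925232)
28 [ 140  229  113   39 3067] [196. 248.] 34.5 [559.4 270.9  34.5] ((560.6690673828125, 270.98956298828125), (75.55287170410156, 256.8555603027344), 7.9934844970703125)
28 [189 284  21  21 136] [198. 294.] 35.3 [455.3 251.4  35.1] ((454.7509460449219, 248.754638671875), (45.84632110595703, 45.255897521972656), 46.12349319458008)
42 [ 49 177  28 121 441] [ 63. 237.] 48.9 [558.6 569.9  49. ] ((560.351806640625, 570.13
[... 212 characters left out ...]
1465), 7.7208380699157715)
42 [188 243  13   8  93] [194. 247.] 48.3 [559.5 270.5  48.1] ((560.4029541015625, 271.625), (17.132526397705078, 27.92726707458496), 5.634190082550049)
42 [168 244  13   8  92] [174. 248.] 47.9 [553.3 315.8  48. ] ((554.116943359375, 315.9971008300781), (16.552902221679688, 27.212032318115234), 8.21529769897461)
42 [148 246  13   7  89] [154. 249.] 48.3 [547.  360.7  48.1] ((547.1234130859375, 360.71661376953125), (14.839545249938965, 27.72598648071289), 4.766446590423584)
ingot0_mid 0.54 [570.7 180.4  36.4]
ingot2_mid 0.49 [558.9 269.8  32.7]
ingot2_mid 0.29 [ 5.555e+02  2.727e+02 -3.000e-01]
ingot3_mid 0.56 [555.9 318.5  36.6]
ingot4_mid 0.64 [549.6 363.8  38.4]
```

The picture shows four ingots in the mould, at px (154,249), (174,248), (194,247) and (235,244), with cavity 1 empty. The jar's yellow lid is at about px (446,250). The bench between them, around px (317,250), is clear. I'll move above the lid first.

{"op": "drive_tool", "data": {"targets": [{"dx": 0.02, "dy": -0.01, "dz": -0.005}, {"dx": 0.0325, "dy": -0.0165, "dz": -0.005}, {"dx": 0.0325, "dy": -0.0165, "dz": -0.005}, {"dx": 0.0325, "dy": -0.0165, "dz": -0.005}, {"dx": 0.0325, "dy": -0.0165, "dz": -0.005}, {"dx": 0.0325, "dy": -0.0165, "dz": -0.005}, {"dx": 0.0325, "dy": -0.0165}, {"dx": 0.0325, "dy": -0.0165}, {"dx": 0.0325, "dy": -0.0165}, {"dx": 0.0325, "dy": -0.0165}], "fingers": -1}}

```text
schema error: expected keys dx, dy, dz, roll
```

{"op": "drive_tool", "data": {"targets": [{"dx": 0.0325, "dy": -0.0165}, {"dx": 0.0325, "dy": -0.0165}, {"dx": 0.0325, "dy": -0.0165}, {"dx": 0.0325, "dy": -0.0165}, {"dx": 0.0325, "dy": -0.0165}, {"roll": -7}, {"roll": -7}, {"roll": -7}, {"roll": -6}, {}]}}

```text
schema error: expected keys dx, dy, dz, roll
```

```bash
cat >> h.py <<'E'
def lid(s,o,zt):
    "lid bar: zt = approx. bar top height; returns centre & angle"
    W=cloud(s,o);hsv=cv2.cvtColor(s['frame'],cv2.COLOR_RGB2HSV)
    y=(hsv[...,0]>18)&(hsv[...,0]<38)&(hsv[...,1]>100)
    out=[]
    for lo,hi in [(zt-5,zt+6),(zt-30,zt-12)]:
        p=W[y&(W[...,2]>lo)&(W[...,2]<hi)]
        if len(p)<20: continue
        q=p[:,:2]; c=np.median(q,0); q=q[np.linalg.norm(q-c,axis=1)<60]
        out.append((len(q),np.median(p[:,2]).round(1),[np.round(v,1) for v in cv2.minAreaRect(q.astype(np.float32))]))
    return out
def st():
    o=arm.get_obs();R=np.array(o['tcp_rot']);a=np.degrees(np.arctan2(R[1,0],R[0,0]))
    print('t',round(o['time'],2),'tcp',o['tcp_pos'].round(1),'ang',a.round(1),'q',o['qpos'].round(2),'F',o['ft_force'].round(1),'M',o['moment'].round(2),'w',round(o['width'],3),'gf',round(o['grasp_force'],1))
    return o
E
python3 - <<'E'
from h import *
o=st();s=arm.snapshot('wrist');save(s,'w1');print(lid(s,o,144))
print(np.array(s['hand_eye']).round(3))
for t in ['jar_mouth','lid_bar','jar']:
  for d in arm.mark_of(s,t)[:2]: print(t,d['p'],world(s,d['position'],o))
E
```

```text
t 1.0 tcp [ 199.3 -644.9  231.3] ang 17.2 q [ 1.12  0.43  0.07  1.61 -0.03  1.11 -0.07] F [ 0.6 -0.1  0.7] M [-0.03 -0.03  0.05] w 1.002 gf 0.0
[]
[[   0.      -0.955   -0.298   76.274]
 [   1.      -0.       0.       0.768]
 [  -0.      -0.298    0.955 -142.095]
 [   0.       0.       0.       1.   ]]
```

{"op": "drive_tool", "data": {"targets": [{"dx": 0.02, "dy": -0.01, "dz": -0.005, "roll": 0}, {"dx": 0.0325, "dy": -0.0165, "dz": -0.005, "roll": 0}, {"dx": 0.0325, "dy": -0.0165, "dz": -0.005, "roll": 0}, {"dx": 0.0325, "dy": -0.0165, "dz": -0.005, "roll": 0}, {"dx": 0.0325, "dy": -0.0165, "dz": -0.005, "roll": 0}, {"dx": 0.0325, "dy": -0.0165, "dz": -0.005, "roll": 0}, {"dx": 0.0325, "dy": -0.0165, "dz": 0, "roll": 0}, {"dx": 0.0325, "dy": -0.0165, "dz": 0, "roll": 0}, {"dx": 0.0325, "dy": -0.0165, "dz": 0, "roll": 0}, {"dx": 0.0325, "dy": -0.0165, "dz": 0, "roll": 0}], "fingers": -1}}

```text
time: 2.03
tcp_pos: [452.1, -399.8, 261.6]
tcp_rot: [[0.955, 0.295, 0.0], [0.295, -0.955, -0.0], [0.0, 0.0, -1.0]]
ft_force: [0.3, -1.3, -0.8]
width: 1.002
grasp_force: 0.0
```

{"op": "drive_tool", "data": {"targets": [{"dx": 0.0325, "dy": -0.0165, "dz": 0, "roll": 0}, {"dx": 0.0325, "dy": -0.0165, "dz": 0, "roll": 0}, {"dx": 0.0325, "dy": -0.0165, "dz": 0, "roll": 0}, {"dx": 0.0325, "dy": -0.0165, "dz": 0, "roll": 0}, {"dx": 0.0325, "dy": -0.0165, "dz": 0, "roll": 0}, {"dx": 0, "dy": 0, "dz": 0, "roll": -7}, {"dx": 0, "dy": 0, "dz": 0, "roll": -7}, {"dx": 0, "dy": 0, "dz": 0, "roll": -7}, {"dx": 0, "dy": 0, "dz": 0, "roll": -6}, {"dx": 0, "dy": 0, "dz": 0, "roll": 0}]}}

```text
time: 2.87
tcp_pos: [582.0, -274.4, 261.3]
tcp_rot: [[0.713, 0.701, -0.0], [0.701, -0.713, 0.0], [0.0, -0.0, -1.0]]
ft_force: [-0.2, -0.4, -0.9]
width: 1.0
grasp_force: 0.0
```

```bash
python3 - <<'E'
from h import *
o=st();s=arm.snapshot('wrist');save(s,'w1');print(lid(s,o,144))
for t in ['jar_mouth','lid_bar','jar']:
  for d in arm.mark_of(s,t)[:2]: print(t,d['p'],world(s,d['position'],o))
E
```

```text
t 2.87 tcp [ 582.  -274.4  261.3] ang 44.5 q [ 0.51  0.36 -0.22  1.63  0.09  1.16 -0.53] F [-0.2 -0.4 -0.9] M [ 0.05 -0.08 -0.01] w 1.0 gf 0.0
[(987, np.float64(143.9), [array([ 583. , -274.5]), array([44.2, 12. ]), np.float64(42.6)]), (6258, np.float64(124.1), [array([ 583.6, -274.3]), array([74.7, 74.3]), np.float64(6.6)])]
lid_bar 0.92 [ 585.98001118 -269.47119851  134.62446316]
```

View pics/w1.png

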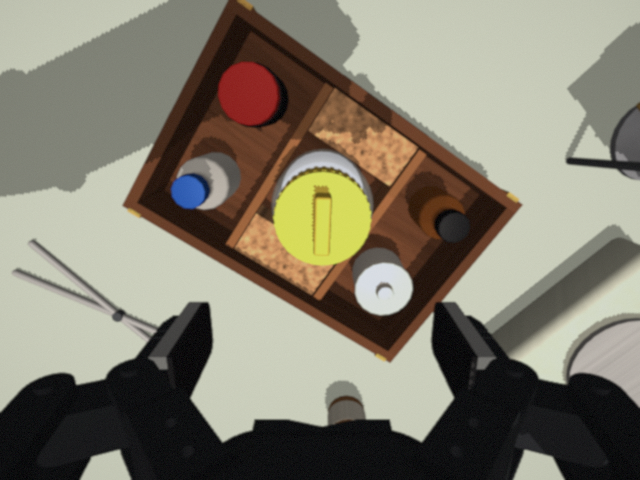

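The wrist view shows the bar at px (322,220), centred on the lid. It measures (583.3, -274.4) with the bar at 42.6°. I'll descend and grip it.

{"op": "drive_tool", "data": {"targets": [{"dx": 0.001, "dy": 0.001, "dz": 0.015, "roll": 2}, {"dx": 0, "dy": 0, "dz": 0.02, "roll": 0}, {"dx": 0, "dy": 0, "dz": 0.02, "roll": 0}, {"dx": 0, "dy": 0, "dz": 0.02, "roll": 0}, {"dx": 0, "dy": 0, "dz": 0.02, "roll": 0}, {"dx": 0, "dy": 0, "dz": 0.015, "roll": 0}, {"dx": 0, "dy": 0, "dz": 0.01, "roll": 0}, {"dx": 0, "dy": 0, "dz": 0.008, "roll": 0}, {"dx": 0, "dy": 0, "dz": 0.006, "roll": 0}, {"dx": 0, "dy": 0, "dz": 0, "roll": 0}], "fingers": 0}}

```text
time: 3.9
tcp_pos: [583.2, -274.3, 126.6]
tcp_rot: [[0.741, 0.671, -0.001], [0.671, -0.741, 0.0], [-0.0, -0.001, -1.0]]
ft_force: [-0.5, 0.6, -0.7]
width: 0.498
grasp_force: 0.0
```

{"op": "drive_tool", "data": {"targets": [{"dx": 0, "dy": 0, "dz": 0, "roll": 0}, {"dx": 0, "dy": 0, "dz": 0, "roll": 0}, {"dx": 0, "dy": 0, "dz": 0, "roll": 0}, {"dx": 0, "dy": 0, "dz": 0, "roll": 0}, {"dx": 0, "dy": 0, "dz": 0, "roll": 0}, {"dx": 0, "dy": 0, "dz": 0, "roll": 0}], "fingers": 1, "grip_force": 60}}

```text
time: 4.4
tcp_pos: [583.8, -274.5, 128.1]
tcp_rot: [[0.741, 0.671, 0.001], [0.671, -0.741, -0.0], [0.001, 0.001, -1.0]]
ft_force: [-1.5, 0.9, 7.3]
width: 0.126
grasp_force: 62.1
```

```bash
python3 -c "
from h import *;st()"
```

```text
t 4.4 tcp [ 583.8 -274.5  128.1] ang 42.2 q [ 0.5   0.49 -0.21  1.75  0.12  0.91 -0.6 ] F [-1.5  0.9  7.3] M [0.16 0.35 0.04] w 0.126 gf 62.1
```

{"op": "drive_tool", "data": {"targets": [{"dx": 0, "dy": 0, "dz": -0.001, "roll": -3}, {"dx": 0, "dy": 0, "dz": -0.0006, "roll": -6}, {"dx": 0, "dy": 0, "dz": -0.0006, "roll": -6}, {"dx": 0, "dy": 0, "dz": -0.0006, "roll": -6}, {"dx": 0, "dy": 0, "dz": -0.0006, "roll": -6}, {"dx": 0, "dy": 0, "dz": -0.0005, "roll": -6}, {"dx": 0, "dy": 0, "dz": -0.0005, "roll": -6}, {"dx": 0, "dy": 0, "dz": -0.0005, "roll": -6}, {"dx": 0, "dy": 0, "dz": -0.0005, "roll": -6}, {"dx": 0, "dy": 0, "dz": 0, "roll": 0}]}}

```text
time: 5.23
tcp_pos: [583.3, -274.5, 132.9]
tcp_rot: [[-0.06, 0.998, 0.0], [0.998, 0.06, 0.0], [0.0, 0.0, -1.0]]
ft_force: [-0.6, 1.4, 1.6]
width: 0.125
grasp_force: 63.7
```

```bash
python3 -c "
from h import *;st()"
```

```text
t 5.23 tcp [ 583.3 -274.5  132.9] ang 93.5 q [ 0.65  0.51 -0.41  1.74  0.24  0.94  0.2 ] F [-0.6  1.4  1.6] M [0.31 0.13 0.03] w 0.125 gf 63.7
```

{"op": "drive_tool", "data": {"targets": [{"dx": 0, "dy": 0, "dz": -0.0005, "roll": -6}, {"dx": 0, "dy": 0, "dz": -0.0005, "roll": -6}, {"dx": 0, "dy": 0, "dz": -0.0005, "roll": -6}, {"dx": 0, "dy": 0, "dz": -0.0005, "roll": -5}, {"dx": 0, "dy": 0, "dz": -0.0005, "roll": -3}, {"dx": 0, "dy": 0, "dz": -0.0005, "roll": 0}, {"dx": 0, "dy": 0, "dz": -0.001, "roll": 0}, {"dx": 0, "dy": 0, "dz": 0, "roll": 0}]}}

```text
time: 5.9
tcp_pos: [583.2, -274.3, 136.7]
tcp_rot: [[-0.484, 0.875, -0.0], [0.875, 0.484, 0.0], [0.0, -0.0, -1.0]]
ft_force: [-1.5, 1.1, -2.0]
width: 0.123
grasp_force: 63.4
```

```bash
python3 -c "
from h import *;st()"
```

```text
t 5.9 tcp [ 583.2 -274.3  136.7] ang 119.0 q [ 0.72  0.52 -0.51  1.73  0.3   0.97  0.6 ] F [-1.5  1.1 -2. ] M [ 0.28  0.36 -0.03] w 0.123 gf 63.4
```

{"op": "drive_tool", "data": {"targets": [{"dx": 0, "dy": 0, "dz": -0.001, "roll": 0}, {"dx": 0, "dy": 0, "dz": -0.001, "roll": 0}, {"dx": 0, "dy": 0, "dz": -0.001, "roll": 0}, {"dx": 0, "dy": 0, "dz": 0, "roll": 0}]}}

```text
time: 6.23
tcp_pos: [583.4, -274.3, 139.9]
tcp_rot: [[-0.487, 0.873, -0.0], [0.873, 0.487, -0.0], [0.0, -0.0, -1.0]]
ft_force: [-2.1, 1.3, -0.5]
width: 0.12
grasp_force: 63.4
```

{"op": "drive_tool", "data": {"targets": [{"dx": 0, "dy": 0, "dz": -0.005, "roll": 0}, {"dx": 0, "dy": 0, "dz": -0.01, "roll": 0}, {"dx": 0, "dy": 0, "dz": -0.015, "roll": 0}, {"dx": 0, "dy": 0, "dz": -0.015, "roll": 0}, {"dx": 0, "dy": 0, "dz": -0.015, "roll": 0}, {"dx": 0, "dy": 0, "dz": -0.01, "roll": 0}, {"dx": 0, "dy": 0, "dz": 0, "roll": 0}]}}

```text
time: 6.82
tcp_pos: [584.6, -274.8, 212.8]
tcp_rot: [[-0.487, 0.873, 0.004], [0.873, 0.487, -0.002], [-0.003, 0.002, -1.0]]
ft_force: [-0.1, -0.4, -0.8]
width: 0.125
grasp_force: 63.5
```

{"op": "drive_tool", "data": {"targets": [{"dx": 0.01, "dy": 0.004, "dz": 0, "roll": 0}, {"dx": 0.02, "dy": 0.008, "dz": 0, "roll": 0}, {"dx": 0.03, "dy": 0.0125, "dz": 0, "roll": 0}, {"dx": 0.03, "dy": 0.0125, "dz": 0, "roll": 0}, {"dx": 0.03, "dy": 0.0125, "dz": 0, "roll": 0}, {"dx": 0.035, "dy": 0.015, "dz": 0, "roll": 0}, {"dx": 0.035, "dy": 0.015, "dz": 0, "roll": 0}, {"dx": 0.035, "dy": 0.013, "dz": 0, "roll": 0}, {"dx": 0.02, "dy": 0.008, "dz": 0, "roll": 0}, {"dx": 0.01, "dy": 0.004, "dz": 0, "roll": 0}]}}

```text
time: 7.65
tcp_pos: [548.9, 3.6, 209.2]
tcp_rot: [[-0.491, 0.871, -0.001], [0.871, 0.491, 0.001], [0.001, -0.0, -1.0]]
ft_force: [1.4, 0.9, -1.1]
width: 0.122
grasp_force: 63.5
```

```bash
python3 - <<'E'
from h import *;st()
s=arm.snapshot('top');save(s,'t2')
W=cloud(s)
for t in ['ingot0_mid','ingot1_mid','ingot2_mid','ingot3_mid','ingot4_mid','jar_mouth']:
    for d in arm.mark_of(s,t)[:2]: print(t,round(d['p'],2),world(s,d['position']).round(1))
E
```

```text
t 7.65 tcp [548.9   3.6 209.2] ang 119.4 q [ 0.43  0.31 -0.66  1.88  0.22  1.02  0.19] F [ 1.4  0.9 -1.1] M [-0.03 -0.01  0.06] w 0.122 gf 63.5
ingot0_mid 0.4 [575.7 177.5  36.2]
ingot0_mid 0.17 [ 585.  -272.1  118.9]
ingot2_mid 0.49 [558.2 270.7  33. ]
ingot3_mid 0.67 [556.6 319.1  33.9]
ingot4_mid 0.61 [545.9 365.7  39.9]
jar_mouth 0.73 [ 586.2 -276.2  116.9]
```

{"op": "drive_tool", "data": {"targets": [{"dx": 0, "dy": 0, "dz": 0.01, "roll": 0}, {"dx": 0, "dy": 0, "dz": 0.02, "roll": 0}, {"dx": 0, "dy": 0, "dz": 0.03, "roll": 0}, {"dx": 0, "dy": 0, "dz": 0.03, "roll": 0}, {"dx": 0, "dy": 0, "dz": 0.03, "roll": 0}, {"dx": 0, "dy": 0, "dz": 0.02, "roll": 0}, {"dx": 0, "dy": 0, "dz": 0.015, "roll": 0}, {"dx": 0, "dy": 0, "dz": 0.01, "roll": 0}, {"dx": 0, "dy": 0, "dz": 0.006, "roll": 0}, {"dx": 0, "dy": 0, "dz": 0, "roll": 0}]}}

```text
time: 8.83
tcp_pos: [549.8, -1.0, 37.6]
tcp_rot: [[-0.487, 0.873, -0.002], [0.873, 0.487, 0.0], [0.001, -0.001, -1.0]]
ft_force: [-0.7, 0.6, -1.6]
width: 0.119
grasp_force: 63.5
```

{"op": "drive_tool", "data": {"targets": [{"dx": 0, "dy": 0, "dz": 0.001, "roll": 0}, {"dx": 0, "dy": 0, "dz": 0.001, "roll": 0}, {"dx": 0, "dy": 0, "dz": 0.001, "roll": 0}, {"dx": 0, "dy": 0, "dz": 0, "roll": 0}]}}

```text
time: 9.17
tcp_pos: [550.6, -0.9, 36.2]
tcp_rot: [[-0.487, 0.873, 0.001], [0.873, 0.487, -0.0], [-0.001, 0.001, -1.0]]
ft_force: [0.5, -0.0, -0.4]
width: 0.121
grasp_force: 63.5
```

{"op": "drive_tool", "data": {"targets": [{"dx": 0, "dy": 0, "dz": 0.0007, "roll": 0}, {"dx": 0, "dy": 0, "dz": 0.0007, "roll": 0}, {"dx": 0, "dy": 0, "dz": 0, "roll": 0}]}}

```text
time: 9.42
tcp_pos: [550.3, -0.8, 34.4]
tcp_rot: [[-0.487, 0.873, 0.0], [0.873, 0.487, 0.0], [-0.0, 0.0, -1.0]]
ft_force: [0.3, 0.5, -1.1]
width: 0.122
grasp_force: 63.5
```

```bash
python3 -c "
from h import *;st()"
```

```text
t 9.42 tcp [550.3  -0.8  34.4] ang 119.2 q [ 0.32  0.54 -0.55  2.01  0.43  0.71  0.02] F [ 0.3  0.5 -1.1] M [ 0.01 -0.02 -0.02] w 0.122 gf 63.5
```

{"op": "drive_tool", "data": {"targets": [{"dx": 0, "dy": 0, "dz": 0.0007, "roll": 0}, {"dx": 0, "dy": 0, "dz": 0, "roll": 0}, {"dx": 0, "dy": 0, "dz": 0, "roll": 0}]}}

```text
time: 9.67
tcp_pos: [550.4, -0.8, 33.8]
tcp_rot: [[-0.487, 0.873, 0.0], [0.873, 0.487, -0.0], [-0.0, -0.0, -1.0]]
ft_force: [-2.5, -0.8, 4.9]
width: 0.119
grasp_force: 64.2
```

{"op": "drive_tool", "data": {"targets": [{"dx": 0, "dy": 0, "dz": 0, "roll": 0}, {"dx": 0, "dy": 0, "dz": 0, "roll": 0}, {"dx": 0, "dy": 0, "dz": 0, "roll": 0}, {"dx": 0, "dy": 0, "dz": 0, "roll": 0}], "fingers": 0}}

```text
time: 10.0
tcp_pos: [550.3, -0.7, 33.6]
tcp_rot: [[-0.487, 0.873, -0.0], [0.873, 0.487, 0.0], [0.0, 0.0, -1.0]]
ft_force: [0.2, 0.4, -0.5]
width: 0.502
grasp_force: 0.0
```

{"op": "drive_tool", "data": {"targets": [{"dx": 0, "dy": 0, "dz": -0.01, "roll": 0}, {"dx": 0, "dy": 0, "dz": -0.02, "roll": 0}, {"dx": 0, "dy": 0, "dz": -0.03, "roll": 0}, {"dx": 0, "dy": 0, "dz": -0.03, "roll": 0}, {"dx": 0, "dy": 0, "dz": -0.02, "roll": 0}, {"dx": 0, "dy": 0, "dz": -0.01, "roll": 0}]}}

```text
time: 10.5
tcp_pos: [551.4, -0.5, 157.1]
tcp_rot: [[-0.488, 0.873, 0.004], [0.873, 0.488, -0.0], [-0.002, 0.003, -1.0]]
ft_force: [0.3, 0.3, 0.1]
width: 0.501
grasp_force: 0.0
```

```bash
python3 - <<'E'
from h import *;o=st()
s=arm.snapshot('wrist');print(lid(s,o,50))
E
```

```text
t 10.5 tcp [ 5.514e+02 -5.000e-01  1.571e+02] ang 119.2 q [ 0.41  0.37 -0.64  1.93  0.28  0.92  0.14] F [0.3 0.3 0.1] M [ 0.   -0.06  0.03] w 0.501 gf 0.0
[(1032, np.float64(49.3), [array([550.6,  -1.7]), array([11.6, 43.6]), np.float64(28.7)]), (6633, np.float64(29.5), [array([550.7,  -1.5]), array([74.1, 74.9]), np.float64(52.5)])]
```

{"op": "drive_tool", "data": {"targets": [{"dx": 0.012, "dy": 0.007, "dz": -0.02, "roll": 0}, {"dx": 0.025, "dy": 0.015, "dz": -0.02, "roll": 0}, {"dx": 0.03, "dy": 0.018, "dz": -0.02, "roll": 0}, {"dx": 0.03, "dy": 0.018, "dz": -0.01, "roll": 0}, {"dx": 0.03, "dy": 0.018, "dz": 0, "roll": 0}, {"dx": 0.03, "dy": 0.018, "dz": 0, "roll": 0}, {"dx": 0.03, "dy": 0.018, "dz": 0, "roll": 0}, {"dx": 0.018, "dy": 0.011, "dz": 0, "roll": 0}, {"dx": 0.01, "dy": 0.007, "dz": 0, "roll": 0}], "fingers": -0.1}}

```text
time: 11.3
tcp_pos: [557.9, 253.7, 223.1]
tcp_rot: [[-0.491, 0.871, -0.001], [0.871, 0.491, 0.001], [0.001, -0.001, -1.0]]
ft_force: [-0.3, -0.2, 0.1]
width: 0.551
grasp_force: 0.0
```

{"op": "drive_tool", "data": {"targets": [{"dx": 0, "dy": 0, "dz": 0, "roll": 7}, {"dx": 0, "dy": 0, "dz": 0, "roll": 7}, {"dx": 0, "dy": 0, "dz": 0, "roll": 7}, {"dx": 0, "dy": 0, "dz": 0, "roll": 0}, {"dx": 0, "dy": 0, "dz": 0, "roll": 0}]}}

```text
time: 11.72
tcp_pos: [559.0, 249.7, 223.3]
tcp_rot: [[-0.146, 0.989, -0.0], [0.989, 0.146, -0.001], [-0.001, -0.0, -1.0]]
ft_force: [-0.5, 0.4, -1.2]
width: 0.549
grasp_force: 0.0
```

```bash
cat >> h.py <<'E'
def ingots(s,o,lo=43,hi=54):
    W=cloud(s,o);f=s['frame'].astype(int);sat=f.max(-1)-f.min(-1)
    m=(W[...,2]>lo)&(W[...,2]<hi)&(W[...,1]>90)&(W[...,1]<430)&(sat<60)
    n,l,stt,c=cv2.connectedComponentsWithStats(m.astype(np.uint8))
    for i in range(1,n):
        if stt[i,4]>60:
            p=W[l==i];print(c[i].round(),stt[i,4],'z',np.median(p[:,2]).round(1),[np.round(v,1) for v in cv2.minAreaRect(p[:,:2].astype(np.float32))])
E
python3 - <<'E'
from h import *;o=st()
s=arm.snapshot('wrist');save(s,'w3');ingots(s,o)
for t in ['ingot0_mid','ingot1_mid','ingot2_mid','ingot3_mid','ingot4_mid']:
    for d in arm.mark_of(s,t)[:2]: print(t,round(d['p'],2),world(s,d['position'],o).round(1))
E
```

```text
t 11.72 tcp [559.  249.7 223.3] ang 98.4 q [-0.03  0.4  -0.64  1.73  0.27  1.1  -0.61] F [-0.5  0.4 -1.2] M [-0.01  0.04 -0.03] w 0.549 gf 0.0
[329.  66.] 779 z 47.3 [array([548.4, 361.9]), array([15.5, 28.1]), np.float64(8.3)]
[328. 128.] 695 z 47.3 [array([554.3, 316.4]), array([15.7, 27.5]), np.float64(8.4)]
[327. 183.] 607 z 47.3 [array([560.7, 271.4]), array([15.5, 27.1]), np.float64(8.2)]
[102. 268.] 407 z 48.6 [array([366.3, 162.1]), array([23.3, 56.4]), np.float64(43.6)]
[ 65. 293.] 569 z 48.8 [array([339.3, 137.5]), array([18. , 49.2]), np.float64(40.2)]
[326. 282.] 484 z 47.4 [array([573.5, 180.3]), array([14.9, 28.2]), np.float64(8.9)]
[631. 393.] 152 z 47.7 [array([898.3, 107.2]), array([15.5,  9.7]), np.float64(46.1)]
ingot0_mid 0.69 [573.7 180.8  33. ]
ingot2_mid 0.82 [561.7 264.4  34.3]
ingot3_mid 0.9 [555.9 315.4  34.7]
ingot4_mid 0.66 [548.9 362.8  34.8]
ingot4_mid 0.4 [553.6   2.2  40.8]
```

View pics/w3.png

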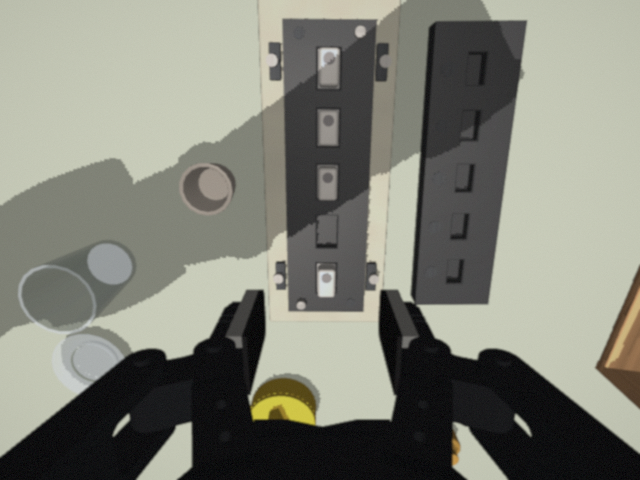

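The view shows ingots at px (329,66), (328,128), (327,183) and (326,282), all upright in their cavities. The cavity at (327,232) is empty. I'll take the middle one, ingot2, first.

{"op": "drive_tool", "data": {"targets": [{"dx": 0.01, "dy": 0.0025, "dz": 0.01, "roll": 0}, {"dx": 0.011, "dy": 0.0025, "dz": 0.02, "roll": 0}, {"dx": 0, "dy": 0, "dz": 0.03, "roll": 0}, {"dx": 0, "dy": 0, "dz": 0.03, "roll": 0}, {"dx": 0, "dy": 0, "dz": 0.03, "roll": 0}, {"dx": 0, "dy": 0, "dz": 0.02, "roll": 0}, {"dx": 0, "dy": 0, "dz": 0.01, "roll": 0}, {"dx": 0, "dy": 0, "dz": 0, "roll": 0}], "fingers": 0.2}}

```text
time: 12.68
tcp_pos: [559.7, 271.7, 71.2]
tcp_rot: [[-0.143, 0.99, -0.003], [0.99, 0.143, -0.001], [-0.001, -0.004, -1.0]]
ft_force: [-0.0, -0.9, 0.9]
width: 0.402
grasp_force: 0.0
```

{"op": "drive_tool", "data": {"targets": [{"dx": 0, "dy": 0, "dz": 0.015, "roll": 0}, {"dx": 0, "dy": 0, "dz": 0.01, "roll": 0}, {"dx": 0, "dy": 0, "dz": 0.007, "roll": 0}, {"dx": 0, "dy": 0, "dz": 0.003, "roll": 0}, {"dx": 0, "dy": 0, "dz": 0, "roll": 0}]}}

```text
time: 13.1
tcp_pos: [560.8, 271.7, 38.3]
tcp_rot: [[-0.142, 0.99, -0.0], [0.99, 0.142, -0.0], [-0.0, -0.0, -1.0]]
ft_force: [-0.4, 0.3, -1.2]
width: 0.401
grasp_force: 0.0
```

{"op": "drive_tool", "data": {"targets": [{"dx": 0, "dy": 0, "dz": 0, "roll": 0}, {"dx": 0, "dy": 0, "dz": 0, "roll": 0}, {"dx": 0, "dy": 0, "dz": 0, "roll": 0}, {"dx": 0, "dy": 0, "dz": 0, "roll": 0}, {"dx": 0, "dy": 0, "dz": 0, "roll": 0}], "fingers": 1, "grip_force": 60}}

```text
time: 13.52
tcp_pos: [561.4, 272.0, 39.4]
tcp_rot: [[-0.142, 0.99, 0.001], [0.99, 0.142, 0.0], [0.0, 0.001, -1.0]]
ft_force: [-1.2, 0.0, 6.4]
width: 0.165
grasp_force: 59.3
```

```bash
python3 -c "
from h import *;st()"
```

```text
t 13.52 tcp [561.4 272.   39.4] ang 98.2 q [-0.14  0.63 -0.55  1.84  0.44  0.8  -0.78] F [-1.2  0.   6.4] M [-0.18  0.29  0.04] w 0.165 gf 59.3
```

{"op": "drive_tool", "data": {"targets": [{"dx": 0, "dy": 0, "dz": -0.003, "roll": 0}, {"dx": 0, "dy": 0, "dz": -0.006, "roll": 0}, {"dx": 0, "dy": 0, "dz": -0.012, "roll": 0}, {"dx": 0, "dy": 0, "dz": -0.03, "roll": 0}, {"dx": 0, "dy": 0, "dz": -0.03, "roll": 0}, {"dx": -0.012, "dy": -0.001, "dz": -0.03, "roll": 0}, {"dx": -0.024, "dy": -0.002, "dz": -0.03, "roll": 0}, {"dx": -0.034, "dy": -0.0035, "dz": -0.02, "roll": 0}, {"dx": -0.034, "dy": -0.0035, "dz": 0, "roll": 0}, {"dx": -0.034, "dy": -0.0035, "dz": 0, "roll": 0}]}}

```text
time: 14.35
tcp_pos: [567.7, 132.3, 202.4]
tcp_rot: [[-0.143, 0.99, 0.003], [0.99, 0.143, 0.0], [-0.0, 0.003, -1.0]]
ft_force: [1.7, -0.3, -1.3]
width: 0.166
grasp_force: 58.7
```

{"op": "drive_tool", "data": {"targets": [{"dx": -0.034, "dy": -0.0035, "dz": 0, "roll": 0}, {"dx": -0.034, "dy": -0.0035, "dz": 0, "roll": 0}, {"dx": -0.034, "dy": -0.0035, "dz": 0, "roll": 0}, {"dx": -0.034, "dy": -0.0035, "dz": 0, "roll": 0}, {"dx": -0.034, "dy": -0.0035, "dz": 0, "roll": 0}, {"dx": -0.034, "dy": -0.0035, "dz": 0, "roll": 0}, {"dx": -0.034, "dy": -0.0035, "dz": 0, "roll": 0}, {"dx": -0.034, "dy": -0.0035, "dz": 0, "roll": 0}, {"dx": -0.034, "dy": -0.0035, "dz": 0, "roll": 0}, {"dx": -0.034, "dy": -0.0035, "dz": 0, "roll": 0}]}}

```text
time: 15.18
tcp_pos: [580.8, -209.8, 200.9]
tcp_rot: [[-0.142, 0.99, 0.001], [0.99, 0.142, -0.0], [-0.0, 0.001, -1.0]]
ft_force: [0.7, -0.0, -0.8]
width: 0.164
grasp_force: 58.7
```

{"op": "drive_tool", "data": {"targets": [{"dx": -0.034, "dy": -0.0035, "dz": 0, "roll": 0}, {"dx": -0.02, "dy": -0.002, "dz": 0, "roll": 0}, {"dx": -0.012, "dy": -0.001, "dz": 0, "roll": 0}, {"dx": 0, "dy": 0, "dz": 0, "roll": 0}, {"dx": 0, "dy": 0, "dz": 0, "roll": 0}]}}

```text
time: 15.6
tcp_pos: [584.0, -273.8, 200.1]
tcp_rot: [[-0.142, 0.99, 0.0], [0.99, 0.142, 0.001], [0.001, 0.0, -1.0]]
ft_force: [0.2, 0.5, -0.5]
width: 0.164
grasp_force: 58.7
```

```bash
cat >>h.py <<'E'
def mouth(s,o):
    "rim of the open jar from the wrist view: points 115..123 high near it"
    W=cloud(s,o);m=(W[...,2]>115)&(W[...,2]<124)&(np.hypot(W[...,0]-583,W[...,1]+274)<45)
    p=W[m];print('rim',len(p),p.min(0).round(1) if len(p) else '',p.max(0).round(1) if len(p) else '', [np.round(v,1) for v in cv2.minEnclosingCircle(p[:,:2].astype(np.float32))] if len(p) else '')
E
python3 - <<'E'
from h import *;o=st();s=arm.snapshot('wrist');save(s,'w4');mouth(s,o)
for d in arm.mark_of(s,'jar_mouth')[:2]: print(d['p'],world(s,d['position'],o))
E
```

```text
t 15.6 tcp [ 584.  -273.8  200.1] ang 98.2 q [ 0.7   0.45 -0.48  1.68  0.23  1.07  0.29] F [ 0.2  0.5 -0.5] M [ 0.08  0.01 -0.02] w 0.164 gf 58.7
rim 1111 [ 555.8 -300.   115. ] [ 610.  -247.5  121.2] [array([ 582.7, -274.7]), np.float64(27.3)]
0.87 [ 580.19936772 -275.02504401  120.56299555]
```

View pics/w4.png

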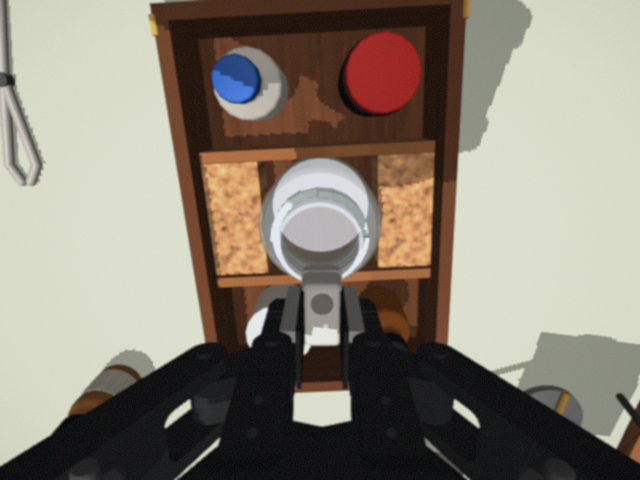

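The rim is at px (320,235), centre (583, -274.6), and the ingot sits firmly in the fingers at px (322,292). I'll lower it into the mouth and release it.

{"op": "drive_tool", "data": {"targets": [{"dx": 0, "dy": -0.001, "dz": 0.01, "roll": 0}, {"dx": 0, "dy": 0, "dz": 0.02, "roll": 0}, {"dx": 0, "dy": 0, "dz": 0.02, "roll": 0}, {"dx": 0, "dy": 0, "dz": 0.015, "roll": 0}, {"dx": 0, "dy": 0, "dz": 0.008, "roll": 0}, {"dx": 0, "dy": 0, "dz": 0.003, "roll": 0}, {"dx": 0, "dy": 0, "dz": 0, "roll": 0}, {"dx": 0, "dy": 0, "dz": 0, "roll": 0}]}}

```text
time: 16.37
tcp_pos: [583.4, -274.3, 124.3]
tcp_rot: [[-0.143, 0.99, 0.001], [0.99, 0.143, -0.0], [-0.0, 0.001, -1.0]]
ft_force: [-0.5, 0.4, -1.3]
width: 0.165
grasp_force: 58.7
```

{"op": "drive_tool", "data": {"targets": [{"dx": 0, "dy": 0, "dz": 0, "roll": 0}, {"dx": 0, "dy": 0, "dz": 0, "roll": 0}, {"dx": 0, "dy": 0, "dz": 0, "roll": 0}, {"dx": 0, "dy": 0, "dz": -0.01, "roll": 0}, {"dx": 0, "dy": 0, "dz": -0.03, "roll": 0}, {"dx": 0, "dy": 0, "dz": -0.03, "roll": 0}, {"dx": 0, "dy": 0, "dz": -0.01, "roll": 0}], "fingers": 0.1}}

```text
time: 16.95
tcp_pos: [584.6, -274.9, 208.8]
tcp_rot: [[-0.142, 0.99, 0.005], [0.99, 0.142, -0.002], [-0.003, 0.004, -1.0]]
ft_force: [1.5, -0.6, 0.8]
width: 0.451
grasp_force: 0.0
```

```bash
python3 - <<'E'
from h import *;o=st();s=arm.snapshot('wrist');save(s,'w5');mouth(s,o)
s=arm.snapshot('top')
for t in ['ingot0_mid','ingot1_mid','ingot2_mid','ingot3_mid','ingot4_mid']:
    for d in arm.mark_of(s,t)[:2]: print(t,round(d['p'],2),world(s,d['position']).round(1))
ingots(s,None)
E
```

```text
t 16.95 tcp [ 584.6 -274.9  208.8] ang 98.2 q [ 0.7   0.44 -0.48  1.68  0.22  1.08  0.3 ] F [ 1.5 -0.6  0.8] M [ 0.   -0.    0.01] w 0.451 gf 0.0
rim 1276 [ 555.8 -301.8  115. ] [ 609.8 -247.4  121.3] [array([ 583. , -274.9]), np.float64(27.5)]
ingot0_mid 0.46 [572.8 176.7  36.6]
ingot0_mid 0.2 [ 5.479e+02 -3.000e-01 -4.000e-01]
ingot1_mid 0.33 [548.8  -0.8  -1.8]
ingot2_mid 0.65 [ 589.3 -285.7   33.7]
ingot4_mid 0.42 [548.4 362.8  36.5]
[152.  99.] 71 z 47.9 [array([918.6, 424.6]), array([10.1, 87.7]), np.float64(89.8)]
[235. 244.] 94 z 48.0 [array([572.6, 179.4]), array([16.8, 27.5]), np.float64(4.3)]
[174. 248.] 92 z 48.1 [array([553.8, 315.7]), array([16.1, 27.7]), np.float64(10.4)]
[154. 249.] 87 z 48.3 [array([547. , 360.9]), array([14.5, 26.8]), np.float64(6.5)]
```

View pics/w5.png

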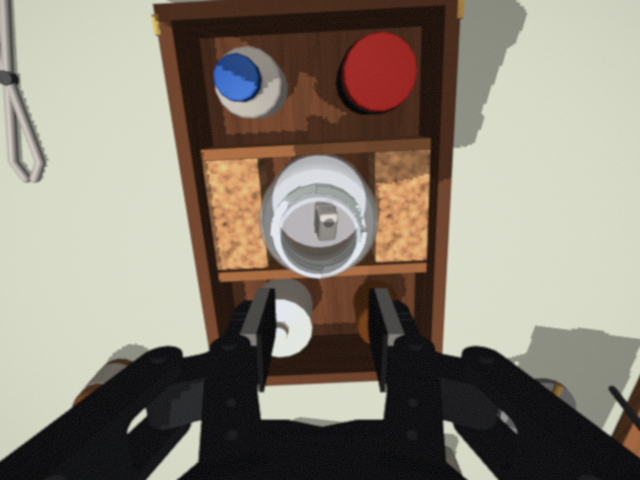

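The first ingot is in the jar, at px (327,222). I'll fetch the next one, ingot3.

{"op": "drive_tool", "data": {"targets": [{"dx": 0.012, "dy": 0.0015, "dz": 0, "roll": 0}, {"dx": 0.024, "dy": 0.0025, "dz": 0, "roll": 0}, {"dx": 0.034, "dy": 0.0034, "dz": 0, "roll": 0}, {"dx": 0.034, "dy": 0.0034, "dz": 0, "roll": 0}, {"dx": 0.034, "dy": 0.0034, "dz": 0, "roll": 0}, {"dx": 0.034, "dy": 0.0034, "dz": 0, "roll": 0}, {"dx": 0.034, "dy": 0.0034, "dz": 0, "roll": 0}, {"dx": 0.034, "dy": 0.0034, "dz": 0, "roll": 0}, {"dx": 0.034, "dy": 0.0034, "dz": 0, "roll": 0}, {"dx": 0.034, "dy": 0.0034, "dz": 0, "roll": 0}], "fingers": 0.2}}

```text
time: 18.13
tcp_pos: [569.0, 37.0, 203.2]
tcp_rot: [[-0.143, 0.99, -0.001], [0.99, 0.143, 0.0], [0.0, -0.001, -1.0]]
ft_force: [0.4, 0.6, 0.0]
width: 0.404
grasp_force: 0.0
```

{"op": "drive_tool", "data": {"targets": [{"dx": 0.034, "dy": 0.0034, "dz": 0, "roll": 0}, {"dx": 0.034, "dy": 0.0034, "dz": 0, "roll": 0}, {"dx": 0.034, "dy": 0.0034, "dz": 0, "roll": 0}, {"dx": 0.034, "dy": 0.0034, "dz": 0, "roll": 0}, {"dx": 0.034, "dy": 0.0034, "dz": 0, "roll": 0}, {"dx": 0.034, "dy": 0.0034, "dz": 0, "roll": 0}, {"dx": 0.034, "dy": 0.0034, "dz": 0, "roll": 0}, {"dx": 0.0235, "dy": 0.001, "dz": 0.01, "roll": 0}, {"dx": 0.014, "dy": 0, "dz": 0.02, "roll": 0}, {"dx": 0.006, "dy": 0, "dz": 0.02, "roll": 0}]}}

```text
time: 18.97
tcp_pos: [552.8, 320.8, 153.1]
tcp_rot: [[-0.146, 0.989, -0.0], [0.989, 0.146, 0.002], [0.002, 0.0, -1.0]]
ft_force: [0.6, -0.2, 0.2]
width: 0.398
grasp_force: 0.0
```

{"op": "drive_tool", "data": {"targets": [{"dx": 0, "dy": 0, "dz": 0.015, "roll": 0}, {"dx": 0, "dy": 0, "dz": 0.01, "roll": 0}, {"dx": 0, "dy": 0, "dz": 0, "roll": 0}, {"dx": 0, "dy": 0, "dz": 0, "roll": 0}]}}

```text
time: 19.3
tcp_pos: [554.6, 316.1, 128.6]
tcp_rot: [[-0.141, 0.99, -0.001], [0.99, 0.141, -0.0], [-0.0, -0.001, -1.0]]
ft_force: [-0.0, 0.4, 0.5]
width: 0.402
grasp_force: 0.0
```

```bash
python3 - <<'E'
from h import *;o=st();s=arm.snapshot('wrist');save(s,'w6');ingots(s,o)
E
```

```text
t 19.3 tcp [554.6 316.1 128.6] ang 98.1 q [-0.16  0.54 -0.62  1.75  0.37  0.97 -0.78] F [-0.   0.4  0.5] M [0.02 0.01 0.01] w 0.402 gf 0.0
[321. 167.] 1275 z 47.4 [array([548.2, 361.9]), array([15.9, 28. ]), np.float64(7.5)]
[321. 241.] 1065 z 47.4 [array([554.6, 316.8]), array([15.6, 28.1]), np.float64(7.3)]
[ 33. 399.] 898 z 48.4 [array([365.1, 169.9]), array([14.8, 46.8]), np.float64(59.0)]
[321. 413.] 512 z 47.3 [array([572.7, 185.4]), array([15.5, 20.1]), np.float64(7.8)]
[  4. 449.] 84 z 51.6 [array([345.2, 124.9]), array([ 3.7, 12.2]), np.float64(73.0)]
```

{"op": "drive_tool", "data": {"targets": [{"dx": 0, "dy": 0, "dz": 0.015, "roll": 0}, {"dx": 0, "dy": 0, "dz": 0.025, "roll": 0}, {"dx": 0, "dy": 0, "dz": 0.02, "roll": 0}, {"dx": 0, "dy": 0, "dz": 0.015, "roll": 0}, {"dx": 0, "dy": 0, "dz": 0.01, "roll": 0}, {"dx": 0, "dy": 0, "dz": 0.0055, "roll": 0}, {"dx": 0, "dy": 0, "dz": 0, "roll": 0}]}}

```text
time: 19.93
tcp_pos: [554.4, 316.7, 37.5]
tcp_rot: [[-0.142, 0.99, -0.001], [0.99, 0.142, -0.0], [-0.0, -0.001, -1.0]]
ft_force: [-0.1, 0.9, -0.5]
width: 0.403
grasp_force: 0.0
```

{"op": "drive_tool", "data": {"targets": [{"dx": 0, "dy": 0, "dz": 0, "roll": 0}, {"dx": 0, "dy": 0, "dz": 0, "roll": 0}, {"dx": 0, "dy": 0, "dz": 0, "roll": 0}, {"dx": 0, "dy": 0, "dz": 0, "roll": 0}, {"dx": 0, "dy": 0, "dz": 0, "roll": 0}], "fingers": 1}}

```text
time: 20.35
tcp_pos: [555.1, 317.3, 39.3]
tcp_rot: [[-0.142, 0.99, 0.002], [0.99, 0.142, 0.001], [0.001, 0.002, -1.0]]
ft_force: [-0.7, -0.6, 7.9]
width: 0.165
grasp_force: 59.5
```

{"op": "drive_tool", "data": {"targets": [{"dx": 0, "dy": 0, "dz": -0.003, "roll": 0}, {"dx": 0, "dy": 0, "dz": -0.006, "roll": 0}, {"dx": 0, "dy": 0, "dz": -0.012, "roll": 0}, {"dx": 0, "dy": 0, "dz": -0.03, "roll": 0}, {"dx": 0, "dy": 0, "dz": -0.03, "roll": 0}, {"dx": 0, "dy": 0, "dz": -0.03, "roll": 0}, {"dx": 0, "dy": 0, "dz": -0.03, "roll": 0}, {"dx": 0, "dy": 0, "dz": -0.02, "roll": 0}]}}

```text
time: 21.02
tcp_pos: [554.9, 317.5, 203.4]
tcp_rot: [[-0.142, 0.99, 0.003], [0.99, 0.142, 0.002], [0.001, 0.003, -1.0]]
ft_force: [0.4, -0.8, -0.6]
width: 0.168
grasp_force: 58.7
```

{"op": "drive_tool", "data": {"targets": [{"dx": -0.012, "dy": -0.0015, "dz": 0, "roll": 0}, {"dx": -0.024, "dy": -0.0025, "dz": 0, "roll": 0}, {"dx": -0.034, "dy": -0.0034, "dz": 0, "roll": 0}, {"dx": -0.034, "dy": -0.0034, "dz": 0, "roll": 0}, {"dx": -0.034, "dy": -0.0034, "dz": 0, "roll": 0}, {"dx": -0.034, "dy": -0.0034, "dz": 0, "roll": 0}, {"dx": -0.034, "dy": -0.0034, "dz": 0, "roll": 0}, {"dx": -0.034, "dy": -0.0034, "dz": 0, "roll": 0}, {"dx": -0.034, "dy": -0.0034, "dz": 0, "roll": 0}, {"dx": -0.034, "dy": -0.0034, "dz": 0, "roll": 0}]}}

```text
time: 21.85
tcp_pos: [566.9, 5.6, 199.7]
tcp_rot: [[-0.142, 0.99, 0.0], [0.99, 0.142, -0.0], [-0.0, 0.0, -1.0]]
ft_force: [1.3, 0.9, -0.4]
width: 0.166
grasp_force: 58.7
```

{"op": "drive_tool", "data": {"targets": [{"dx": -0.034, "dy": -0.0034, "dz": 0, "roll": 0}, {"dx": -0.034, "dy": -0.0034, "dz": 0, "roll": 0}, {"dx": -0.034, "dy": -0.0034, "dz": 0, "roll": 0}, {"dx": -0.034, "dy": -0.0034, "dz": 0, "roll": 0}, {"dx": -0.034, "dy": -0.0034, "dz": 0, "roll": 0}, {"dx": -0.034, "dy": -0.0034, "dz": 0, "roll": 0}, {"dx": -0.034, "dy": -0.0034, "dz": 0, "roll": 0}, {"dx": -0.0235, "dy": -0.001, "dz": 0, "roll": 0}, {"dx": -0.014, "dy": 0, "dz": 0, "roll": 0}, {"dx": -0.006, "dy": 0, "dz": 0, "roll": 0}]}}

```text
time: 22.68
tcp_pos: [582.4, -277.0, 199.2]
tcp_rot: [[-0.14, 0.99, -0.0], [0.99, 0.14, -0.0], [-0.0, -0.0, -1.0]]
ft_force: [-0.4, 0.1, -1.0]
width: 0.163
grasp_force: 58.7
```

{"op": "drive_tool", "data": {"targets": [{"dx": 0, "dy": 0, "dz": 0, "roll": 0}, {"dx": 0, "dy": 0, "dz": 0, "roll": 0}]}}

```text
time: 22.85
tcp_pos: [583.1, -273.0, 199.2]
tcp_rot: [[-0.144, 0.99, 0.0], [0.99, 0.144, 0.001], [0.001, 0.0, -1.0]]
ft_force: [0.1, 0.4, -1.4]
width: 0.168
grasp_force: 58.7
```

```bash
cat >>h.py <<'E'
def held(s,o):
    "surface in the fingers, tool frame: z extent near centre line"
    W=cloud(s,o);T=(W-np.array(o['tcp_pos']))@np.array(o['tcp_rot'])
    m=(abs(T[...,1])<7)&(abs(T[...,0])<22)&(abs(T[...,2])<30);p=T[m]
    print('held',len(p),p.min(0).round(1) if len(p) else '',p.max(0).round(1) if len(p) else '')
E
python3 - <<'E'
from h import *;o=st();s=arm.snapshot('wrist');save(s,'w7');mouth(s,o);held(s,o)
E
```

```text
t 22.85 tcp [ 583.1 -273.   199.2] ang 98.3 q [ 0.7   0.45 -0.48  1.69  0.23  1.07  0.29] F [ 0.1  0.4 -1.4] M [ 0.04 -0.03 -0.01] w 0.168 gf 58.7
rim 1107 [ 555.8 -299.6  115. ] [ 610.  -247.4  121.4] [array([ 582.9, -274.6]), np.float64(27.3)]
held 2958 [-14.5  -7.  -30. ] [14.5  7.  13.7]
```

{"op": "drive_tool", "data": {"targets": [{"dx": 0, "dy": 0, "dz": 0.01, "roll": 0}, {"dx": 0, "dy": 0, "dz": 0.02, "roll": 0}, {"dx": 0, "dy": 0, "dz": 0.02, "roll": 0}, {"dx": 0, "dy": 0, "dz": 0.014, "roll": 0}, {"dx": 0, "dy": 0, "dz": 0.008, "roll": 0}, {"dx": 0, "dy": 0, "dz": 0.003, "roll": 0}, {"dx": 0, "dy": 0, "dz": 0, "roll": 0}, {"dx": 0, "dy": 0, "dz": 0, "roll": 0}]}}

```text
time: 23.57
tcp_pos: [583.4, -274.5, 124.8]
tcp_rot: [[-0.142, 0.99, 0.001], [0.99, 0.142, -0.0], [-0.0, 0.001, -1.0]]
ft_force: [-0.2, -0.1, -0.8]
width: 0.168
grasp_force: 58.7
```

{"op": "drive_tool", "data": {"targets": [{"dx": 0, "dy": 0, "dz": 0, "roll": 0}, {"dx": 0, "dy": 0, "dz": 0, "roll": 0}, {"dx": 0, "dy": 0, "dz": 0, "roll": 0}, {"dx": 0, "dy": 0, "dz": -0.01, "roll": 0}, {"dx": 0, "dy": 0, "dz": -0.03, "roll": 0}, {"dx": 0, "dy": 0, "dz": -0.03, "roll": 0}, {"dx": 0, "dy": 0, "dz": -0.01, "roll": 0}], "fingers": 0.1}}

```text
time: 24.15
tcp_pos: [584.6, -274.9, 209.3]
tcp_rot: [[-0.142, 0.99, 0.005], [0.99, 0.142, -0.002], [-0.003, 0.004, -1.0]]
ft_force: [0.3, 0.3, 0.4]
width: 0.449
grasp_force: 0.0
```

```bash
cat >>h.py <<'E'
def check(n):
    o=st();s=arm.snapshot('wrist');save(s,n)
    for t in ['ingot0_mid','ingot1_mid','ingot2_mid','ingot3_mid','ingot4_mid']:
        for d in arm.mark_of(s,t)[:2]: print(t,round(d['p'],2),world(s,d['position'],o).round(1))
    s=arm.snapshot('top');save(s,n+'top');ingots(s,None)
E
python3 -c "
from h import *;check('w8')"
```

```text
t 24.15 tcp [ 584.6 -274.9  209.3] ang 98.2 q [ 0.7   0.44 -0.48  1.67  0.23  1.08  0.3 ] F [0.3 0.3 0.4] M [ 0.   -0.03 -0.02] w 0.449 gf 0.0
ingot0_mid 0.69 [ 610.5 -285.6   23.4]
ingot0_mid 0.51 [ 586.7 -271.3   12.7]
ingot2_mid 0.76 [ 608.3 -287.    21.7]
ingot3_mid 0.62 [ 568.2 -271.8   25.7]
ingot4_mid 0.38 [ 566.6 -268.9   26.7]
[152.  99.] 70 z 47.8 [array([918.6, 424.3]), array([10.1, 85.1]), np.float64(89.6)]
[235. 244.] 91 z 48.1 [array([573.1, 179.7]), array([16.5, 27.6]), np.float64(9.7)]
[154. 249.] 86 z 48.3 [array([547. , 361.1]), array([14.2, 26.9]), np.float64(5.0)]
```

{"op": "drive_tool", "data": {"targets": [{"dx": 0.012, "dy": 0.0015, "dz": 0, "roll": 0}, {"dx": 0.024, "dy": 0.0025, "dz": 0, "roll": 0}, {"dx": 0.034, "dy": 0.003, "dz": 0, "roll": 0}, {"dx": 0.034, "dy": 0.003, "dz": 0, "roll": 0}, {"dx": 0.034, "dy": 0.003, "dz": 0, "roll": 0}, {"dx": 0.034, "dy": 0.003, "dz": 0, "roll": 0}, {"dx": 0.034, "dy": 0.003, "dz": 0, "roll": 0}, {"dx": 0.034, "dy": 0.003, "dz": 0, "roll": 0}, {"dx": 0.034, "dy": 0.003, "dz": 0, "roll": 0}, {"dx": 0.034, "dy": 0.003, "dz": 0, "roll": 0}], "fingers": 0.2}}

```text
time: 25.33
tcp_pos: [565.8, 36.6, 203.7]
tcp_rot: [[-0.143, 0.99, -0.001], [0.99, 0.143, 0.0], [0.0, -0.001, -1.0]]
ft_force: [0.7, 0.2, 1.3]
width: 0.402
grasp_force: 0.0
```

{"op": "drive_tool", "data": {"targets": [{"dx": 0.034, "dy": 0.003, "dz": 0, "roll": 0}, {"dx": 0.034, "dy": 0.003, "dz": 0, "roll": 0}, {"dx": 0.034, "dy": 0.003, "dz": 0, "roll": 0}, {"dx": 0.034, "dy": 0.003, "dz": 0, "roll": 0}, {"dx": 0.034, "dy": 0.003, "dz": 0, "roll": 0}, {"dx": 0.034, "dy": 0.003, "dz": 0, "roll": 0}, {"dx": 0.034, "dy": 0.003, "dz": 0, "roll": 0}, {"dx": 0.034, "dy": 0.003, "dz": 0, "roll": 0}, {"dx": 0.0235, "dy": 0.003, "dz": 0.01, "roll": 0}, {"dx": 0.0195, "dy": 0, "dz": 0.02, "roll": 0}]}}

```text
time: 26.17
tcp_pos: [548.2, 353.9, 175.3]
tcp_rot: [[-0.144, 0.99, 0.002], [0.99, 0.144, 0.003], [0.002, 0.002, -1.0]]
ft_force: [0.4, 0.2, -0.5]
width: 0.402
grasp_force: 0.0
```

{"op": "drive_tool", "data": {"targets": [{"dx": 0.012, "dy": 0, "dz": 0.02, "roll": 0}, {"dx": 0, "dy": 0, "dz": 0.015, "roll": 0}, {"dx": 0, "dy": 0, "dz": 0.01, "roll": 0}, {"dx": 0, "dy": 0, "dz": 0, "roll": 0}, {"dx": 0, "dy": 0, "dz": 0, "roll": 0}]}}

```text
time: 26.58
tcp_pos: [547.2, 360.8, 129.0]
tcp_rot: [[-0.141, 0.99, -0.001], [0.99, 0.141, -0.001], [-0.001, -0.001, -1.0]]
ft_force: [-0.1, 0.1, 0.8]
width: 0.399
grasp_force: 0.0
```

```bash
python3 - <<'E'
from h import *;o=st();s=arm.snapshot('wrist');save(s,'w9');ingots(s,o)
E
```

```text
t 26.58 tcp [547.2 360.8 129. ] ang 98.1 q [-0.22  0.57 -0.63  1.71  0.39  0.99 -0.85] F [-0.1  0.1  0.8] M [ 0.   -0.02 -0.  ] w 0.399 gf 0.0
[323. 239.] 1047 z 47.4 [array([548. , 362.5]), array([15.4, 27.5]), np.float64(8.8)]
[ 19. 439.] 269 z 48.2 [array([342.3, 174.8]), array([29.6,  5.4]), np.float64(22.8)]
```

{"op": "drive_tool", "data": {"targets": [{"dx": 0.001, "dy": 0.001, "dz": 0.015, "roll": 0}, {"dx": 0, "dy": 0, "dz": 0.025, "roll": 0}, {"dx": 0, "dy": 0, "dz": 0.02, "roll": 0}, {"dx": 0, "dy": 0, "dz": 0.015, "roll": 0}, {"dx": 0, "dy": 0, "dz": 0.01, "roll": 0}, {"dx": 0, "dy": 0, "dz": 0.0055, "roll": 0}, {"dx": 0, "dy": 0, "dz": 0, "roll": 0}]}}

```text
time: 27.22
tcp_pos: [547.8, 362.7, 38.1]
tcp_rot: [[-0.142, 0.99, -0.001], [0.99, 0.142, -0.0], [-0.0, -0.001, -1.0]]
ft_force: [-0.3, 0.7, 0.1]
width: 0.398
grasp_force: 0.0
```

{"op": "drive_tool", "data": {"targets": [{"dx": 0, "dy": 0, "dz": 0, "roll": 0}, {"dx": 0, "dy": 0, "dz": 0, "roll": 0}, {"dx": 0, "dy": 0, "dz": 0, "roll": 0}, {"dx": 0, "dy": 0, "dz": 0, "roll": 0}, {"dx": 0, "dy": 0, "dz": 0, "roll": 0}], "fingers": 1}}

```text
time: 27.63
tcp_pos: [548.4, 363.3, 39.8]
tcp_rot: [[-0.142, 0.99, 0.001], [0.99, 0.142, 0.001], [0.001, 0.002, -1.0]]
ft_force: [-0.9, -0.3, 6.6]
width: 0.165
grasp_force: 59.4
```

{"op": "drive_tool", "data": {"targets": [{"dx": 0, "dy": 0, "dz": -0.003, "roll": 0}, {"dx": 0, "dy": 0, "dz": -0.006, "roll": 0}, {"dx": 0, "dy": 0, "dz": -0.012, "roll": 0}, {"dx": 0, "dy": 0, "dz": -0.03, "roll": 0}, {"dx": 0, "dy": 0, "dz": -0.03, "roll": 0}, {"dx": 0, "dy": 0, "dz": -0.03, "roll": 0}, {"dx": 0, "dy": 0, "dz": -0.03, "roll": 0}, {"dx": 0, "dy": 0, "dz": -0.02, "roll": 0}]}}

```text
time: 28.3
tcp_pos: [548.2, 363.6, 204.0]
tcp_rot: [[-0.142, 0.99, 0.003], [0.99, 0.142, 0.002], [0.002, 0.003, -1.0]]
ft_force: [0.3, -0.1, -0.1]
width: 0.165
grasp_force: 58.7
```

{"op": "drive_tool", "data": {"targets": [{"dx": -0.012, "dy": -0.0015, "dz": 0, "roll": 0}, {"dx": -0.024, "dy": -0.0025, "dz": 0, "roll": 0}, {"dx": -0.034, "dy": -0.003, "dz": 0, "roll": 0}, {"dx": -0.034, "dy": -0.003, "dz": 0, "roll": 0}, {"dx": -0.034, "dy": -0.003, "dz": 0, "roll": 0}, {"dx": -0.034, "dy": -0.003, "dz": 0, "roll": 0}, {"dx": -0.034, "dy": -0.003, "dz": 0, "roll": 0}, {"dx": -0.034, "dy": -0.003, "dz": 0, "roll": 0}, {"dx": -0.034, "dy": -0.003, "dz": 0, "roll": 0}, {"dx": -0.034, "dy": -0.003, "dz": 0, "roll": 0}]}}

```text
time: 29.13
tcp_pos: [563.5, 52.0, 200.2]
tcp_rot: [[-0.142, 0.99, 0.0], [0.99, 0.142, -0.0], [-0.0, 0.0, -1.0]]
ft_force: [0.7, 0.2, -0.3]
width: 0.162
grasp_force: 58.7
```

{"op": "drive_tool", "data": {"targets": [{"dx": -0.034, "dy": -0.003, "dz": 0, "roll": 0}, {"dx": -0.034, "dy": -0.003, "dz": 0, "roll": 0}, {"dx": -0.034, "dy": -0.003, "dz": 0, "roll": 0}, {"dx": -0.034, "dy": -0.003, "dz": 0, "roll": 0}, {"dx": -0.034, "dy": -0.003, "dz": 0, "roll": 0}, {"dx": -0.034, "dy": -0.003, "dz": 0, "roll": 0}, {"dx": -0.034, "dy": -0.003, "dz": 0, "roll": 0}, {"dx": -0.034, "dy": -0.003, "dz": 0, "roll": 0}, {"dx": -0.0235, "dy": -0.003, "dz": 0, "roll": 0}, {"dx": -0.0205, "dy": 0, "dz": 0, "roll": 0}]}}

```text
time: 29.97
tcp_pos: [581.0, -265.5, 199.9]
tcp_rot: [[-0.14, 0.99, -0.0], [0.99, 0.14, -0.0], [-0.0, -0.0, -1.0]]
ft_force: [0.8, 0.5, -0.4]
width: 0.166
grasp_force: 58.7
```

{"op": "drive_tool", "data": {"targets": [{"dx": -0.012, "dy": 0, "dz": 0, "roll": 0}, {"dx": 0, "dy": 0, "dz": 0, "roll": 0}, {"dx": 0, "dy": 0, "dz": 0, "roll": 0}, {"dx": 0, "dy": 0, "dz": 0, "roll": 0}]}}

```text
time: 30.3
tcp_pos: [584.0, -273.0, 199.8]
tcp_rot: [[-0.144, 0.99, 0.0], [0.99, 0.144, 0.001], [0.001, 0.0, -1.0]]
ft_force: [0.4, -0.7, -0.7]
width: 0.163
grasp_force: 58.7
```

```bash
python3 - <<'E'
from h import *;o=st();s=arm.snapshot('wrist');save(s,'w10');mouth(s,o);held(s,o)
E
```

```text
t 30.3 tcp [ 584.  -273.   199.8] ang 98.3 q [ 0.71  0.45 -0.49  1.68  0.24  1.07  0.29] F [ 0.4 -0.7 -0.7] M [ 0.05 -0.05  0.02] w 0.163 gf 58.7
rim 1106 [ 555.8 -300.   115. ] [ 610.  -247.4  121.6] [array([ 582.9, -274.8]), np.float64(27.4)]
held 2910 [-15.1  -7.  -30. ] [13.7  7.  14.5]
```

{"op": "drive_tool", "data": {"targets": [{"dx": -0.001, "dy": -0.001, "dz": 0.01, "roll": 0}, {"dx": 0, "dy": 0, "dz": 0.02, "roll": 0}, {"dx": 0, "dy": 0, "dz": 0.02, "roll": 0}, {"dx": 0, "dy": 0, "dz": 0.014, "roll": 0}, {"dx": 0, "dy": 0, "dz": 0.008, "roll": 0}, {"dx": 0, "dy": 0, "dz": 0.003, "roll": 0}, {"dx": 0, "dy": 0, "dz": 0, "roll": 0}, {"dx": 0, "dy": 0, "dz": 0, "roll": 0}]}}

```text
time: 31.02
tcp_pos: [583.5, -275.6, 125.3]
tcp_rot: [[-0.142, 0.99, 0.001], [0.99, 0.142, -0.0], [-0.0, 0.001, -1.0]]
ft_force: [0.2, -0.3, -1.0]
width: 0.164
grasp_force: 58.7
```

{"op": "drive_tool", "data": {"targets": [{"dx": 0, "dy": 0, "dz": 0, "roll": 0}, {"dx": 0, "dy": 0, "dz": 0, "roll": 0}, {"dx": 0, "dy": 0, "dz": 0, "roll": 0}, {"dx": 0, "dy": 0, "dz": -0.01, "roll": 0}, {"dx": 0, "dy": 0, "dz": -0.03, "roll": 0}, {"dx": 0, "dy": 0, "dz": -0.03, "roll": 0}, {"dx": 0, "dy": 0, "dz": -0.01, "roll": 0}], "fingers": 0.1}}

```text
time: 31.6
tcp_pos: [584.7, -275.9, 209.8]
tcp_rot: [[-0.142, 0.99, 0.005], [0.99, 0.142, -0.002], [-0.003, 0.004, -1.0]]
ft_force: [0.9, -0.6, -0.1]
width: 0.454
grasp_force: 0.0
```

```bash
python3 -c "
from h import *;check('w11')"
```

```text
t 31.6 tcp [ 584.7 -275.9  209.8] ang 98.2 q [ 0.71  0.44 -0.49  1.67  0.23  1.08  0.29] F [ 0.9 -0.6 -0.1] M [ 0.   -0.07 -0.03] w 0.454 gf 0.0
ingot2_mid 0.69 [ 608.7 -288.5   27.1]
ingot3_mid 0.6 [ 564.3 -271.3   19.9]
[152.  99.] 67 z 47.5 [array([919.1, 424. ]), array([10.1, 85.2]), np.float64(89.9)]
[235. 244.] 92 z 47.8 [array([572.4, 179.6]), array([16.7, 27.8]), np.float64(4.2)]
```

{"op": "drive_tool", "data": {"targets": [{"dx": 0.012, "dy": 0.002, "dz": 0, "roll": 0}, {"dx": 0.024, "dy": 0.003, "dz": 0, "roll": 0}, {"dx": 0.034, "dy": 0.0045, "dz": 0, "roll": 0}, {"dx": 0.034, "dy": 0.0045, "dz": 0, "roll": 0}, {"dx": 0.034, "dy": 0.0045, "dz": 0, "roll": 0}, {"dx": 0.034, "dy": 0.0045, "dz": 0, "roll": 0}, {"dx": 0.034, "dy": 0.0045, "dz": 0, "roll": 0}, {"dx": 0.034, "dy": 0.0045, "dz": 0, "roll": 0}, {"dx": 0.034, "dy": 0.0045, "dz": 0, "roll": 0}, {"dx": 0.034, "dy": 0.0045, "dz": 0, "roll": 0}], "fingers": 0.2}}

```text
time: 32.78
tcp_pos: [579.0, 37.5, 204.2]
tcp_rot: [[-0.143, 0.99, -0.001], [0.99, 0.143, 0.0], [0.0, -0.001, -1.0]]
ft_force: [0.5, 0.1, 0.6]
width: 0.4
grasp_force: 0.0
```

{"op": "drive_tool", "data": {"targets": [{"dx": 0.034, "dy": 0.0045, "dz": 0, "roll": 0}, {"dx": 0.034, "dy": 0.0045, "dz": 0, "roll": 0}, {"dx": 0.034, "dy": 0.0045, "dz": 0, "roll": 0}, {"dx": 0.0235, "dy": 0, "dz": 0.01, "roll": 0}, {"dx": 0.0125, "dy": 0, "dz": 0.02, "roll": 0}, {"dx": 0.007, "dy": 0, "dz": 0.02, "roll": 0}, {"dx": 0, "dy": 0, "dz": 0.015, "roll": 0}, {"dx": 0, "dy": 0, "dz": 0.01, "roll": 0}, {"dx": 0, "dy": 0, "dz": 0, "roll": 0}, {"dx": 0, "dy": 0, "dz": 0, "roll": 0}]}}

```text
time: 33.62
tcp_pos: [572.3, 180.6, 129.5]
tcp_rot: [[-0.142, 0.99, -0.001], [0.99, 0.142, -0.0], [0.0, -0.001, -1.0]]
ft_force: [0.3, 0.2, 0.5]
width: 0.402
grasp_force: 0.0
```

```bash
python3 - <<'E'
from h import *;o=st();s=arm.snapshot('wrist');save(s,'w12');ingots(s,o)
E
```

```text
t 33.62 tcp [572.3 180.6 129.5] ang 98.2 q [ 0.06  0.48 -0.61  1.84  0.34  0.93 -0.56] F [0.3 0.2 0.5] M [ 0.01 -0.03  0.02] w 0.402 gf 0.0
[ 10. 243.] 716 z 48.2 [array([377.4, 149. ]), array([45.7, 12.1]), np.float64(88.1)]
[323. 242.] 1047 z 47.4 [array([573.5, 180.1]), array([15.4, 27.7]), np.float64(8.1)]
```

View pics/w11.png

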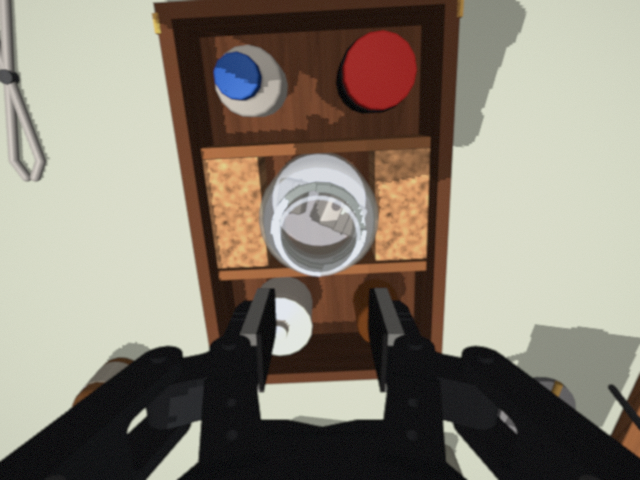

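The ingots lie inside the jar, around px (310-345, 205-225). I'll take the last one.

{"op": "drive_tool", "data": {"targets": [{"dx": 0, "dy": 0.001, "dz": 0.015, "roll": 0}, {"dx": 0, "dy": 0, "dz": 0.025, "roll": 0}, {"dx": 0, "dy": 0, "dz": 0.02, "roll": 0}, {"dx": 0, "dy": 0, "dz": 0.015, "roll": 0}, {"dx": 0, "dy": 0, "dz": 0.01, "roll": 0}, {"dx": 0, "dy": 0, "dz": 0.006, "roll": 0}, {"dx": 0, "dy": 0, "dz": 0, "roll": 0}]}}

```text
time: 34.25
tcp_pos: [573.4, 180.6, 38.0]
tcp_rot: [[-0.142, 0.99, -0.001], [0.99, 0.142, -0.0], [0.0, -0.001, -1.0]]
ft_force: [-1.0, -0.1, -1.1]
width: 0.399
grasp_force: 0.0
```

{"op": "drive_tool", "data": {"targets": [{"dx": 0, "dy": 0, "dz": 0, "roll": 0}, {"dx": 0, "dy": 0, "dz": 0, "roll": 0}, {"dx": 0, "dy": 0, "dz": 0, "roll": 0}, {"dx": 0, "dy": 0, "dz": 0, "roll": 0}, {"dx": 0, "dy": 0, "dz": 0, "roll": 0}], "fingers": 1}}

```text
time: 34.67
tcp_pos: [574.1, 180.9, 39.6]
tcp_rot: [[-0.142, 0.99, 0.001], [0.99, 0.142, 0.0], [0.0, 0.001, -1.0]]
ft_force: [-1.9, -0.4, 7.6]
width: 0.163
grasp_force: 59.5
```

{"op": "drive_tool", "data": {"targets": [{"dx": 0, "dy": 0, "dz": -0.003, "roll": 0}, {"dx": 0, "dy": 0, "dz": -0.006, "roll": 0}, {"dx": 0, "dy": 0, "dz": -0.012, "roll": 0}, {"dx": 0, "dy": 0, "dz": -0.03, "roll": 0}, {"dx": 0, "dy": 0, "dz": -0.03, "roll": 0}, {"dx": 0, "dy": 0, "dz": -0.03, "roll": 0}, {"dx": 0, "dy": 0, "dz": -0.03, "roll": 0}, {"dx": 0, "dy": 0, "dz": -0.02, "roll": 0}]}}

```text
time: 35.33
tcp_pos: [574.0, 181.2, 203.8]
tcp_rot: [[-0.143, 0.99, 0.003], [0.99, 0.143, 0.001], [0.001, 0.003, -1.0]]
ft_force: [0.4, 0.2, -0.1]
width: 0.163
grasp_force: 58.7
```

{"op": "drive_tool", "data": {"targets": [{"dx": -0.012, "dy": -0.002, "dz": 0, "roll": 0}, {"dx": -0.024, "dy": -0.003, "dz": 0, "roll": 0}, {"dx": -0.034, "dy": -0.0045, "dz": 0, "roll": 0}, {"dx": -0.034, "dy": -0.0045, "dz": 0, "roll": 0}, {"dx": -0.034, "dy": -0.0045, "dz": 0, "roll": 0}, {"dx": -0.034, "dy": -0.0045, "dz": 0, "roll": 0}, {"dx": -0.034, "dy": -0.0045, "dz": 0, "roll": 0}, {"dx": -0.034, "dy": -0.0045, "dz": 0, "roll": 0}, {"dx": -0.034, "dy": -0.0045, "dz": 0, "roll": 0}, {"dx": -0.034, "dy": -0.0045, "dz": 0, "roll": 0}]}}

```text
time: 36.17
tcp_pos: [576.2, -132.0, 200.2]
tcp_rot: [[-0.142, 0.99, 0.0], [0.99, 0.142, -0.0], [-0.0, 0.0, -1.0]]
ft_force: [1.6, 0.3, -0.1]
width: 0.162
grasp_force: 58.7
```

{"op": "drive_tool", "data": {"targets": [{"dx": -0.034, "dy": -0.0045, "dz": 0, "roll": 0}, {"dx": -0.034, "dy": -0.0045, "dz": 0, "roll": 0}, {"dx": -0.034, "dy": -0.0045, "dz": 0, "roll": 0}, {"dx": -0.0235, "dy": 0, "dz": 0, "roll": 0}, {"dx": -0.0125, "dy": 0, "dz": 0, "roll": 0}, {"dx": -0.006, "dy": 0, "dz": 0, "roll": 0}, {"dx": 0, "dy": 0, "dz": 0, "roll": 0}, {"dx": 0, "dy": 0, "dz": 0, "roll": 0}, {"dx": 0, "dy": 0, "dz": 0, "roll": 0}]}}

```text
time: 36.92
tcp_pos: [584.2, -272.5, 199.8]
tcp_rot: [[-0.144, 0.99, 0.0], [0.99, 0.144, 0.001], [0.001, 0.0, -1.0]]
ft_force: [-0.2, 0.2, -1.7]
width: 0.167
grasp_force: 58.7
```

```bash
python3 - <<'E'
from h import *;o=st();s=arm.snapshot('wrist');save(s,'w13');mouth(s,o);held(s,o)
E
```

```text
t 36.92 tcp [ 584.2 -272.5  199.8] ang 98.3 q [ 0.71  0.45 -0.5   1.68  0.24  1.07  0.28] F [-0.2  0.2 -1.7] M [-0.01  0.01 -0.05] w 0.167 gf 58.7
rim 1109 [ 556. -300.  115.] [ 610.  -247.5  121.2] [array([ 583. , -274.6]), np.float64(27.3)]
held 2928 [-14.5  -7.  -29.9] [14.   7.  13.6]
```

{"op": "drive_tool", "data": {"targets": [{"dx": -0.001, "dy": -0.001, "dz": 0.01, "roll": 0}, {"dx": 0, "dy": 0, "dz": 0.02, "roll": 0}, {"dx": 0, "dy": 0, "dz": 0.02, "roll": 0}, {"dx": 0, "dy": 0, "dz": 0.014, "roll": 0}, {"dx": 0, "dy": 0, "dz": 0.008, "roll": 0}, {"dx": 0, "dy": 0, "dz": 0.003, "roll": 0}, {"dx": 0, "dy": 0, "dz": 0, "roll": 0}, {"dx": 0, "dy": 0, "dz": 0, "roll": 0}]}}

```text
time: 37.63
tcp_pos: [583.5, -275.6, 125.3]
tcp_rot: [[-0.142, 0.99, 0.001], [0.99, 0.142, -0.0], [-0.0, 0.001, -1.0]]
ft_force: [-0.0, 0.2, -0.9]
width: 0.164
grasp_force: 58.7
```

{"op": "drive_tool", "data": {"targets": [{"dx": 0, "dy": 0, "dz": 0, "roll": 0}, {"dx": 0, "dy": 0, "dz": 0, "roll": 0}, {"dx": 0, "dy": 0, "dz": 0, "roll": 0}, {"dx": 0, "dy": 0, "dz": -0.01, "roll": 0}, {"dx": 0, "dy": 0, "dz": -0.03, "roll": 0}, {"dx": 0, "dy": 0, "dz": -0.03, "roll": 0}, {"dx": 0, "dy": 0, "dz": -0.01, "roll": 0}], "fingers": 0.1}}

```text
time: 38.22
tcp_pos: [584.7, -275.9, 209.8]
tcp_rot: [[-0.142, 0.99, 0.005], [0.99, 0.142, -0.002], [-0.003, 0.004, -1.0]]
ft_force: [0.7, -0.9, 0.4]
width: 0.452
grasp_force: 0.0
```

```bash
python3 -c "
from h import *;check('w14')
s=arm.snapshot('top');print(lid(s,None,50))"
```

```text
t 38.22 tcp [ 584.7 -275.9  209.8] ang 98.2 q [ 0.72  0.44 -0.5   1.67  0.23  1.08  0.29] F [ 0.7 -0.9  0.4] M [ 0.   -0.06  0.01] w 0.452 gf 0.0
ingot0_mid 0.81 [ 567.9 -302.6   31.6]
ingot3_mid 0.63 [ 560.6 -270.5   24.9]
ingot4_mid 0.86 [ 594.5 -273.1   31.2]
[(106, np.float64(50.1), [array([550.4,  -1.7]), array([12.1, 43.2]), np.float64(28.1)]), (726, np.float64(30.2), [array([550.2,  -2.1]), array([73.9, 73.6]), np.float64(5.1)])]
```

View pics/w14.png

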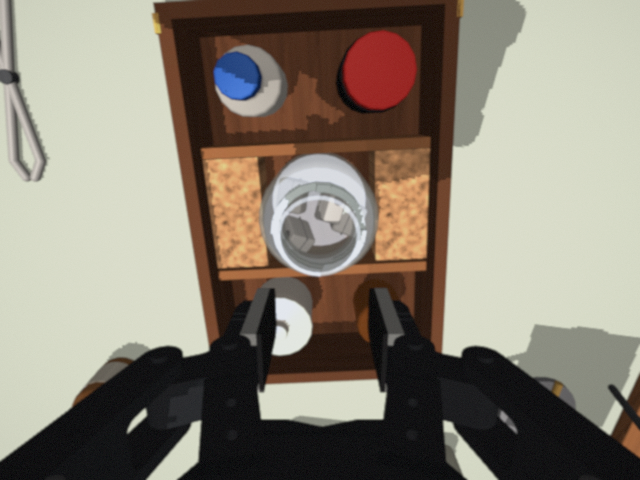

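View pics/w14top.png

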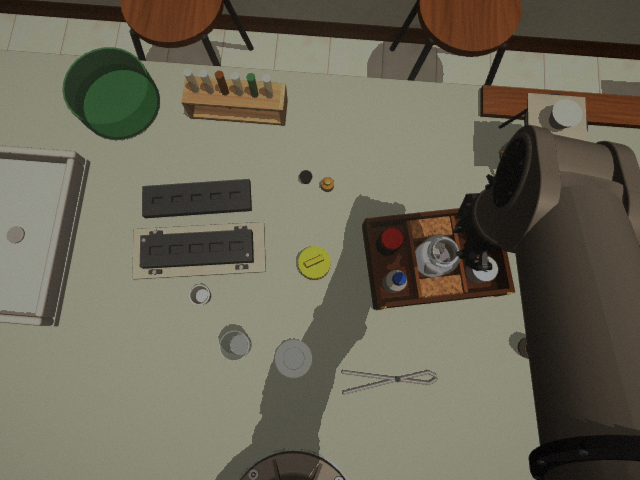

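The jar now holds the four ingots, the mould is empty, and the lid is still at px (314,262). I'll fetch the lid.

{"op": "drive_tool", "data": {"targets": [{"dx": 0.012, "dy": 0.0005, "dz": 0, "roll": 0}, {"dx": 0.024, "dy": 0.0007, "dz": 0, "roll": 0}, {"dx": 0.034, "dy": 0.001, "dz": 0, "roll": 0}, {"dx": 0.034, "dy": 0.001, "dz": 0, "roll": 0}, {"dx": 0.034, "dy": 0.001, "dz": 0, "roll": 0}, {"dx": 0.034, "dy": 0.001, "dz": 0, "roll": 0}, {"dx": 0.034, "dy": 0.001, "dz": 0, "roll": 0}, {"dx": 0.034, "dy": 0, "dz": 0, "roll": 0}, {"dx": 0.022, "dy": 0, "dz": 0, "roll": 0}, {"dx": 0.014, "dy": 0, "dz": 0, "roll": 0}], "fingers": 0.1}}

```text
time: 39.45
tcp_pos: [548.8, 2.4, 204.5]
tcp_rot: [[-0.146, 0.989, -0.0], [0.989, 0.146, 0.001], [0.001, -0.0, -1.0]]
ft_force: [0.6, -0.1, -0.5]
width: 0.448
grasp_force: 0.0
```

{"op": "drive_tool", "data": {"targets": [{"dx": 0, "dy": 0, "dz": 0.015, "roll": -7}, {"dx": 0, "dy": 0, "dz": 0.02, "roll": -7}, {"dx": 0, "dy": 0, "dz": 0.02, "roll": -6.3}, {"dx": 0, "dy": 0, "dz": 0.02, "roll": 0}, {"dx": 0, "dy": 0, "dz": 0.015, "roll": 0}, {"dx": 0, "dy": 0, "dz": 0, "roll": 0}, {"dx": 0, "dy": 0, "dz": 0, "roll": 0}]}}

```text
time: 40.03
tcp_pos: [549.2, -0.8, 114.2]
tcp_rot: [[-0.477, 0.879, -0.002], [0.879, 0.477, 0.001], [0.001, -0.001, -1.0]]
ft_force: [0.0, 0.2, -0.0]
width: 0.448
grasp_force: 0.0
```

```bash
python3 - <<'E'
from h import *;o=st()
s=arm.snapshot('wrist');print(lid(s,o,50))
E
```

```text
t 40.03 tcp [549.2  -0.8 114.2] ang 118.5 q [ 0.41  0.43 -0.64  1.96  0.34  0.86  0.08] F [ 0.   0.2 -0. ] M [0.02 0.02 0.  ] w 0.448 gf 0.0
[(1452, np.float64(49.3), [array([550.6,  -1.9]), array([11.9, 44.1]), np.float64(29.0)]), (8885, np.float64(29.5), [array([550.8,  -1.5]), array([74., 75.]), np.float64(17.2)])]
```

{"op": "drive_tool", "data": {"targets": [{"dx": -0.0015, "dy": 0.001, "dz": 0.015, "roll": 0}, {"dx": 0, "dy": 0, "dz": 0.02, "roll": 0}, {"dx": 0, "dy": 0, "dz": 0.02, "roll": 0}, {"dx": 0, "dy": 0, "dz": 0.012, "roll": 0}, {"dx": 0, "dy": 0, "dz": 0.008, "roll": 0}, {"dx": 0, "dy": 0, "dz": 0.0035, "roll": 0}, {"dx": 0, "dy": 0, "dz": 0, "roll": 0}]}}

```text
time: 40.67
tcp_pos: [551.7, -2.2, 36.3]
tcp_rot: [[-0.477, 0.879, -0.0], [0.879, 0.477, 0.0], [0.0, 0.0, -1.0]]
ft_force: [0.2, 0.1, -0.2]
width: 0.452
grasp_force: 0.0
```

{"op": "drive_tool", "data": {"targets": [{"dx": 0, "dy": 0, "dz": 0, "roll": 0}, {"dx": 0, "dy": 0, "dz": 0, "roll": 0}, {"dx": 0, "dy": 0, "dz": 0, "roll": 0}, {"dx": 0, "dy": 0, "dz": 0, "roll": 0}, {"dx": 0, "dy": 0, "dz": 0, "roll": 0}], "fingers": 1}}

```text
time: 41.08
tcp_pos: [552.1, -2.4, 37.2]
tcp_rot: [[-0.477, 0.879, 0.001], [0.879, 0.477, -0.0], [-0.001, 0.001, -1.0]]
ft_force: [-1.2, -0.2, 7.5]
width: 0.121
grasp_force: 59.1
```

{"op": "drive_tool", "data": {"targets": [{"dx": 0, "dy": 0, "dz": -0.003, "roll": 0}, {"dx": 0, "dy": 0, "dz": -0.006, "roll": 0}, {"dx": 0, "dy": 0, "dz": -0.015, "roll": 0}, {"dx": 0, "dy": 0, "dz": -0.03, "roll": 0}, {"dx": 0, "dy": 0, "dz": -0.03, "roll": 0}, {"dx": 0, "dy": 0, "dz": -0.03, "roll": 0}, {"dx": 0, "dy": 0, "dz": -0.03, "roll": 0}, {"dx": 0, "dy": 0, "dz": -0.025, "roll": 0}, {"dx": 0, "dy": 0, "dz": -0.01, "roll": 0}, {"dx": 0, "dy": 0, "dz": 0, "roll": 0}]}}

```text
time: 41.92
tcp_pos: [552.7, -2.3, 218.0]
tcp_rot: [[-0.477, 0.879, 0.004], [0.879, 0.477, -0.001], [-0.003, 0.003, -1.0]]
ft_force: [-0.0, 0.5, -0.8]
width: 0.118
grasp_force: 58.8
```

```bash
python3 - <<'E'
from h import *;o=st()
s=arm.snapshot('wrist');W=cloud(s,o);T=(W-o['tcp_pos'])@o['tcp_rot']
hsv=cv2.cvtColor(s['frame'],cv2.COLOR_RGB2HSV)
y=(hsv[...,0]>18)&(hsv[...,0]<38)&(hsv[...,1]>100)
p=T[y&(abs(T[...,2])<40)]
q=p[p[:,2]>-3];print(len(p),len(q)); 
from numpy.linalg import lstsq
# lid top plane
t=q[np.hypot(q[:,0],q[:,1])<45]; t=t[abs(t[:,2]-np.median(t[:,2]))<4]
c=lstsq(np.c_[t[:,:2],np.ones(len(t))],t[:,2],rcond=None)[0];print('plane tool frame',c.round(3),np.median(t[:,2]),cv2.minEnclosingCircle(t[:,:2].astype(np.float32)))
b=p[p[:,2]<-8];print(len(b),b.min(0) if len(b) else '',b.max(0) if len(b) else '')
E
```

```text
t 41.92 tcp [552.7  -2.3 218. ] ang 118.5 q [ 0.47  0.31 -0.7   1.87  0.23  1.04  0.18] F [-0.   0.5 -0.8] M [-0.02 -0.   -0.01] w 0.118 gf 58.8
17251 13740
plane tool frame [6.000e-03 1.000e-03 7.743e+00] 7.7654742356270505 ((1.1841586828231812, -0.12856799364089966), 37.86726379394531)
3300 [-21.26812411 -18.76563747 -39.58635084] [23.30507683 18.79578399 -8.0090771 ]
```

{"op": "drive_tool", "data": {"targets": [{"dx": 0, "dy": 0, "dz": 0, "roll": 3}, {"dx": 0, "dy": 0, "dz": 0, "roll": 6}, {"dx": 0, "dy": 0, "dz": 0, "roll": 6}, {"dx": 0, "dy": 0, "dz": 0, "roll": 6}, {"dx": 0, "dy": 0, "dz": 0, "roll": 6}, {"dx": 0, "dy": 0, "dz": 0, "roll": 4}, {"dx": 0, "dy": 0, "dz": 0, "roll": 2.5}, {"dx": 0, "dy": 0, "dz": 0, "roll": 0}]}}

```text
time: 42.63
tcp_pos: [550.7, -2.4, 213.5]
tcp_rot: [[0.09, 0.996, -0.002], [0.996, -0.09, 0.0], [-0.0, -0.002, -1.0]]
ft_force: [1.1, -0.2, -1.8]
width: 0.118
grasp_force: 58.8
```

{"op": "drive_tool", "data": {"targets": [{"dx": -0.01, "dy": 0.002, "dz": 0, "roll": 0}, {"dx": -0.02, "dy": 0.004, "dz": 0, "roll": 0}, {"dx": -0.03, "dy": 0.006, "dz": 0, "roll": 0}, {"dx": -0.03, "dy": 0.006, "dz": 0, "roll": 0}, {"dx": -0.03, "dy": 0.006, "dz": 0, "roll": 0}, {"dx": -0.03, "dy": 0.006, "dz": 0, "roll": 0}, {"dx": -0.03, "dy": 0.006, "dz": 0, "roll": 0}, {"dx": -0.03, "dy": 0.006, "dz": 0, "roll": 0}, {"dx": -0.03, "dy": 0.006, "dz": 0, "roll": 0}, {"dx": -0.02, "dy": 0.004, "dz": 0, "roll": 0}]}}

```text
time: 43.47
tcp_pos: [579.5, -270.3, 214.0]
tcp_rot: [[0.088, 0.996, -0.001], [0.996, -0.088, -0.0], [-0.001, -0.001, -1.0]]
ft_force: [0.1, 0.2, -1.1]
width: 0.121
grasp_force: 58.8
```

{"op": "drive_tool", "data": {"targets": [{"dx": -0.0095, "dy": 0.003, "dz": 0, "roll": 0}, {"dx": 0, "dy": 0, "dz": 0, "roll": 0}, {"dx": 0, "dy": 0, "dz": 0, "roll": 0}, {"dx": 0, "dy": 0, "dz": 0, "roll": 0}, {"dx": 0, "dy": 0, "dz": 0, "roll": 0}]}}

```text
time: 43.88
tcp_pos: [582.8, -274.2, 215.1]
tcp_rot: [[0.085, 0.996, -0.0], [0.996, -0.085, 0.0], [0.0, -0.0, -1.0]]
ft_force: [0.5, 0.0, -0.9]
width: 0.122
grasp_force: 58.8
```

```bash
python3 -c "
from h import *;o=st();s=arm.snapshot('wrist');print(lid(s,o,o['tcp_pos'][2]+12))"
```

```text
t 43.88 tcp [ 582.8 -274.2  215.1] ang 85.1 q [ 0.69  0.43 -0.46  1.67  0.21  1.09  0.08] F [ 0.5  0.  -0.9] M [ 0.03  0.03 -0.  ] w 0.122 gf 58.8
[(3106, np.float64(227.2), [array([ 583.2, -273. ]), array([40.1, 35.3]), np.float64(45.4)]), (12902, np.float64(207.3), [array([ 584.1, -271.7]), array([72.6, 75. ]), np.float64(55.3)])]
```

{"op": "drive_tool", "data": {"targets": [{"dx": -0.0012, "dy": 0.0005, "dz": 0.01, "roll": 0}, {"dx": 0, "dy": 0, "dz": 0.015, "roll": 0}, {"dx": 0, "dy": 0, "dz": 0.015, "roll": 0}, {"dx": 0, "dy": 0, "dz": 0.01, "roll": 0}, {"dx": 0, "dy": 0, "dz": 0.005, "roll": 0}, {"dx": 0, "dy": 0, "dz": 0, "roll": 0}, {"dx": 0, "dy": 0, "dz": 0, "roll": 0}]}}

```text
time: 44.52
tcp_pos: [583.3, -276.8, 160.2]
tcp_rot: [[0.087, 0.996, 0.0], [0.996, -0.087, 0.0], [0.0, 0.0, -1.0]]
ft_force: [0.3, -0.5, -0.3]
width: 0.124
grasp_force: 58.8
```

{"op": "drive_tool", "data": {"targets": [{"dx": 0, "dy": 0, "dz": 0.002, "roll": 0}, {"dx": 0, "dy": 0, "dz": 0.002, "roll": 0}, {"dx": 0, "dy": 0, "dz": 0.002, "roll": 0}, {"dx": 0, "dy": 0, "dz": 0.002, "roll": 0}, {"dx": 0, "dy": 0, "dz": 0, "roll": 0}]}}

```text
time: 44.93
tcp_pos: [582.9, -276.9, 151.8]
tcp_rot: [[0.088, 0.996, -0.0], [0.996, -0.088, 0.0], [0.0, -0.0, -1.0]]
ft_force: [0.1, 0.3, -1.3]
width: 0.117
grasp_force: 58.8
```

{"op": "drive_tool", "data": {"targets": [{"dx": 0.0014, "dy": 0, "dz": 0, "roll": 0}, {"dx": 0, "dy": 0, "dz": 0.002, "roll": 0}, {"dx": 0, "dy": 0, "dz": 0.002, "roll": 0}, {"dx": 0, "dy": 0, "dz": 0.002, "roll": 0}, {"dx": 0, "dy": 0, "dz": 0, "roll": 0}]}}

```text
time: 45.35
tcp_pos: [583.0, -275.5, 145.6]
tcp_rot: [[0.088, 0.996, -0.001], [0.996, -0.088, 0.0], [0.0, -0.001, -1.0]]
ft_force: [0.1, 0.2, -0.3]
width: 0.116
grasp_force: 58.8
```

{"op": "drive_tool", "data": {"targets": [{"dx": 0, "dy": 0, "dz": 0.001, "roll": 0}, {"dx": 0, "dy": 0, "dz": 0.001, "roll": 0}, {"dx": 0, "dy": 0, "dz": 0, "roll": 0}]}}

```text
time: 45.6
tcp_pos: [583.2, -275.5, 143.9]
tcp_rot: [[0.088, 0.996, -0.0], [0.996, -0.088, 0.0], [0.0, -0.0, -1.0]]
ft_force: [1.0, -0.5, -0.9]
width: 0.114
grasp_force: 58.8
```

{"op": "drive_tool", "data": {"targets": [{"dx": 0, "dy": 0, "dz": 0.001, "roll": 0}, {"dx": 0, "dy": 0, "dz": 0, "roll": 0}, {"dx": 0, "dy": 0, "dz": 0, "roll": 0}]}}

```text
time: 45.85
tcp_pos: [583.4, -275.5, 143.4]
tcp_rot: [[0.088, 0.996, 0.0], [0.996, -0.088, -0.0], [-0.0, 0.0, -1.0]]
ft_force: [-0.3, 1.4, 3.4]
width: 0.121
grasp_force: 59.3
```

{"op": "drive_tool", "data": {"targets": [{"dx": 0, "dy": 0, "dz": 0.0008, "roll": 0}, {"dx": 0, "dy": 0, "dz": 0, "roll": 0}, {"dx": 0, "dy": 0, "dz": 0, "roll": 0}]}}

```text
time: 46.1
tcp_pos: [583.6, -275.5, 143.2]
tcp_rot: [[0.088, 0.996, 0.001], [0.996, -0.088, -0.0], [-0.0, 0.001, -1.0]]
ft_force: [-3.6, 1.8, 10.8]
width: 0.116
grasp_force: 60.3
```

{"op": "drive_tool", "data": {"targets": [{"dx": 0, "dy": 0, "dz": 0.0005, "roll": 0}, {"dx": 0, "dy": 0, "dz": 0, "roll": 0}, {"dx": 0, "dy": 0, "dz": 0, "roll": 0}]}}

```text
time: 46.35
tcp_pos: [583.7, -275.6, 143.0]
tcp_rot: [[0.088, 0.996, 0.001], [0.996, -0.088, -0.001], [-0.001, 0.001, -1.0]]
ft_force: [-4.7, 2.5, 14.0]
width: 0.115
grasp_force: 60.9
```

The lid contacts the neck at bar height about 25.8 mm, part-way up the ramp as expected. I'll straddle the bar loosely and turn it backward.

{"op": "drive_tool", "data": {"targets": [{"dx": 0, "dy": 0, "dz": -0.001, "roll": 0}, {"dx": 0, "dy": 0, "dz": 0, "roll": 0}, {"dx": 0, "dy": 0, "dz": 0, "roll": 0}, {"dx": 0, "dy": 0, "dz": 0.002, "roll": 0}, {"dx": 0, "dy": 0, "dz": 0.001, "roll": 0}, {"dx": 0, "dy": 0, "dz": 0, "roll": 0}], "fingers": 0.66}}

```text
time: 46.85
tcp_pos: [583.0, -275.4, 139.3]
tcp_rot: [[0.088, 0.996, -0.001], [0.996, -0.088, 0.0], [0.0, -0.001, -1.0]]
ft_force: [-0.2, 0.1, -0.1]
width: 0.171
grasp_force: 0.0
```

```bash
cat >>h.py <<'E'
def lidh(n=None):
    o=st();s=arm.snapshot('wrist')
    if n: save(s,n)
    W=cloud(s,o);hsv=cv2.cvtColor(s['frame'],cv2.COLOR_RGB2HSV)
    y=(hsv[...,0]>18)&(hsv[...,0]<38)&(hsv[...,1]>100)
    d=np.hypot(W[...,0]-583.3,W[...,1]+274.5)
    p=W[y&(d<36)&(W[...,2]>105)&(W[...,2]<175)]
    h=np.median(p[:,2]);t=p[abs(p[:,2]-h)<4]
    c=np.linalg.lstsq(np.c_[t[:,:2]-[583.3,-274.5],np.ones(len(t))],t[:,2],rcond=None)[0]
    b=p[(p[:,2]>c[2]+15)&(p[:,2]<c[2]+25)]
    print('lid top plane',c.round(3),len(t),'bar above rim',(c[2]+10-120).round(1),'bar',[np.round(v,1) for v in cv2.minAreaRect(b[:,:2].astype(np.float32))] if len(b)>30 else len(b))
E
python3 -c "
from h import *;lidh('w15')"
```

```text
t 46.85 tcp [ 583.  -275.4  139.3] ang 85.0 q [ 0.67  0.5  -0.44  1.73  0.26  0.96  0.04] F [-0.2  0.1 -0.1] M [ 0.04 -0.01 -0.02] w 0.171 gf 0.0
lid top plane [-1.00000e-03 -5.00000e-03  1.35776e+02] 10960 bar above rim 25.8 bar [array([ 583.9, -274. ]), array([36.8, 38.6]), np.float64(37.9)]
```

{"op": "drive_tool", "data": {"targets": [{"dx": 0, "dy": 0, "dz": 0, "roll": -3}, {"dx": 0, "dy": 0, "dz": 0, "roll": -3}, {"dx": 0, "dy": 0, "dz": 0, "roll": -3}, {"dx": 0, "dy": 0, "dz": 0, "roll": -3}, {"dx": 0, "dy": 0, "dz": 0, "roll": -3}, {"dx": 0, "dy": 0, "dz": 0, "roll": -3}, {"dx": 0, "dy": 0, "dz": 0, "roll": 0}]}}

```text
time: 47.48
tcp_pos: [583.6, -275.7, 140.3]
tcp_rot: [[-0.228, 0.974, 0.001], [0.974, 0.228, -0.0], [-0.0, 0.001, -1.0]]
ft_force: [0.1, -0.1, 3.4]
width: 0.171
grasp_force: 3.0
```

```bash
python3 -c "
from h import *;lidh()"
```

```text
t 47.48 tcp [ 583.6 -275.7  140.3] ang 103.2 q [ 0.72  0.52 -0.51  1.73  0.3   0.97  0.33] F [ 0.1 -0.1  3.4] M [ 0.01  0.1  -0.05] w 0.171 gf 3.0
lid top plane [-3.00000e-03 -4.00000e-03  1.36548e+02] 11075 bar above rim 26.5 bar [array([ 583.6, -274. ]), array([38.6, 35.3]), np.float64(54.7)]
```

{"op": "drive_tool", "data": {"targets": [{"dx": 0, "dy": 0, "dz": -0.0005, "roll": -3}, {"dx": 0, "dy": 0, "dz": 0, "roll": -3}, {"dx": 0, "dy": 0, "dz": 0, "roll": -3}, {"dx": 0, "dy": 0, "dz": 0, "roll": 0}, {"dx": 0, "dy": 0, "dz": 0, "roll": 0}]}}

```text
time: 47.95
tcp_pos: [583.1, -275.6, 140.2]
tcp_rot: [[-0.372, 0.928, -0.0], [0.928, 0.372, 0.0], [0.0, -0.0, -1.0]]
ft_force: [-0.6, -0.3, 0.6]
width: 0.171
grasp_force: 0.0
```

```bash
python3 -c "
from h import *;lidh()"
```

```text
t 47.95 tcp [ 583.1 -275.6  140.2] ang 111.9 q [ 0.75  0.52 -0.55  1.73  0.32  0.98  0.46] F [-0.6 -0.3  0.6] M [0.03 0.04 0.  ] w 0.171 gf 0.0
lid top plane [2.0000e-03 1.0000e-03 1.2982e+02] 10739 bar above rim 19.8 bar [array([ 582.4, -274. ]), array([39.3, 35.8]), np.float64(67.3)]
```

I felt the drop: the bar went from 26.5 to 19.8 mm above the rim and the lid is level. Next I'll lower, grip and turn it forward.

{"op": "drive_tool", "data": {"targets": [{"dx": 0, "dy": 0, "dz": 0.002, "roll": 2}, {"dx": 0, "dy": 0, "dz": 0.002, "roll": 2}, {"dx": 0, "dy": 0, "dz": 0.0015, "roll": 2}, {"dx": 0, "dy": 0, "dz": 0, "roll": 0}]}}

```text
time: 48.33
tcp_pos: [583.1, -275.4, 134.5]
tcp_rot: [[-0.272, 0.962, -0.0], [0.962, 0.272, 0.0], [0.0, -0.0, -1.0]]
ft_force: [0.1, 0.3, 0.2]
width: 0.173
grasp_force: 0.0
```

{"op": "drive_tool", "data": {"targets": [{"dx": 0, "dy": 0, "dz": 0, "roll": 0}, {"dx": 0, "dy": 0, "dz": 0, "roll": 0}, {"dx": 0, "dy": 0, "dz": 0, "roll": 0}, {"dx": 0, "dy": 0, "dz": 0, "roll": 0}], "fingers": 1, "grip_force": 50}}

```text
time: 48.67
tcp_pos: [583.2, -275.5, 134.9]
tcp_rot: [[-0.276, 0.961, 0.0], [0.961, 0.276, 0.0], [0.0, 0.0, -1.0]]
ft_force: [-0.8, -0.9, -0.9]
width: 0.12
grasp_force: 52.2
```

```bash
python3 -c "
from h import *;lidh()"
```

```text
t 48.67 tcp [ 583.2 -275.5  134.9] ang 106.0 q [ 0.73  0.52 -0.52  1.73  0.31  0.97  0.37] F [-0.8 -0.9 -0.9] M [-0.05 -0.    0.07] w 0.12 gf 52.2
lid top plane [1.00000e-03 1.00000e-03 1.29866e+02] 11116 bar above rim 19.9 bar [array([ 583. , -273.7]), array([35. , 39.8]), np.float64(55.5)]
```

{"op": "drive_tool", "data": {"targets": [{"dx": 0, "dy": -0.0001, "dz": 0.0005, "roll": 5}, {"dx": 0, "dy": -0.0001, "dz": 0.0005, "roll": 5}, {"dx": 0, "dy": -0.0001, "dz": 0.0005, "roll": 5}, {"dx": 0, "dy": -0.0001, "dz": 0.0004, "roll": 5}, {"dx": 0, "dy": -0.0001, "dz": 0.0004, "roll": 5}, {"dx": 0, "dy": -0.0001, "dz": 0.0005, "roll": 5}, {"dx": 0, "dy": 0, "dz": 0, "roll": 0}]}}

```text
time: 49.3
tcp_pos: [582.7, -275.5, 132.1]
tcp_rot: [[0.247, 0.969, 0.0], [0.969, -0.247, -0.0], [-0.0, 0.0, -1.0]]
ft_force: [-0.2, 0.3, -0.5]
width: 0.125
grasp_force: 52.3
```

```bash
python3 -c "
from h import *;lidh()"
```

```text
t 49.3 tcp [ 582.7 -275.5  132.1] ang 75.7 q [ 0.64  0.51 -0.4   1.74  0.24  0.94 -0.1 ] F [-0.2  0.3 -0.5] M [-0.02  0.07 -0.04] w 0.125 gf 52.3
lid top plane [ 1.00000e-03 -1.00000e-03  1.27092e+02] 11092 bar above rim 17.1 bar [array([ 583.4, -273.7]), array([39.9, 34.9]), np.float64(36.7)]
```

{"op": "drive_tool", "data": {"targets": [{"dx": 0, "dy": -0.0001, "dz": 0.0005, "roll": 5}, {"dx": 0, "dy": -0.0001, "dz": 0.0005, "roll": 5}, {"dx": 0, "dy": -0.0001, "dz": 0.0004, "roll": 5}, {"dx": 0, "dy": -0.0001, "dz": 0.0005, "roll": 5}, {"dx": 0, "dy": -0.0001, "dz": 0.0004, "roll": 5}, {"dx": 0, "dy": -0.0001, "dz": 0.0005, "roll": 5}, {"dx": 0, "dy": 0, "dz": 0, "roll": 0}]}}

```text
time: 49.93
tcp_pos: [582.1, -275.3, 129.3]
tcp_rot: [[0.696, 0.718, -0.0], [0.718, -0.696, -0.0], [-0.0, 0.0, -1.0]]
ft_force: [0.4, 0.8, 1.3]
width: 0.122
grasp_force: 52.5
```

```bash
python3 -c "
from h import *;lidh()"
```

```text
t 49.93 tcp [ 582.1 -275.3  129.3] ang 45.9 q [ 0.56  0.49 -0.29  1.75  0.17  0.92 -0.57] F [0.4 0.8 1.3] M [-0.01  0.16 -0.03] w 0.122 gf 52.5
lid top plane [ 0.00000e+00 -3.00000e-03  1.24346e+02] 11067 bar above rim 14.3 bar [array([ 584.1, -274. ]), array([40.2, 35. ]), np.float64(7.4)]
```

Bar is at 14.3 mm. I'll tighten gently until the moment rises.

{"op": "drive_tool", "data": {"targets": [{"dx": 0, "dy": 0, "dz": 0.0002, "roll": 2}, {"dx": 0, "dy": 0, "dz": 0.0002, "roll": 2}, {"dx": 0, "dy": 0, "dz": 0, "roll": 2}, {"dx": 0, "dy": 0, "dz": 0, "roll": 0}]}}

```text
time: 50.32
tcp_pos: [582.1, -275.3, 128.9]
tcp_rot: [[0.764, 0.645, -0.0], [0.645, -0.764, 0.0], [-0.0, -0.0, -1.0]]
ft_force: [-0.8, 0.4, -0.4]
width: 0.123
grasp_force: 52.4
```

```bash
python3 -c "
from h import *;lidh()"
```

```text
t 50.32 tcp [ 582.1 -275.3  128.9] ang 40.2 q [ 0.54  0.49 -0.26  1.75  0.16  0.92 -0.66] F [-0.8  0.4 -0.4] M [-0.03  0.14 -0.04] w 0.123 gf 52.4
lid top plane [ 1.00000e-03 -2.00000e-03  1.23863e+02] 11064 bar above rim 13.9 bar [array([ 584.2, -274.3]), array([39.9, 35.1]), np.float64(1.6)]
```

{"op": "drive_tool", "data": {"targets": [{"dx": 0, "dy": 0, "dz": 0.0001, "roll": 2}, {"dx": 0, "dy": 0, "dz": 0.0001, "roll": 2}, {"dx": 0, "dy": 0, "dz": 0, "roll": 2}, {"dx": 0, "dy": 0, "dz": 0, "roll": 0}]}}

```text
time: 50.7
tcp_pos: [581.9, -275.2, 128.5]
tcp_rot: [[0.828, 0.561, -0.001], [0.561, -0.828, 0.0], [-0.0, -0.001, -1.0]]
ft_force: [-1.6, 0.0, -0.3]
width: 0.126
grasp_force: 52.4
```

```bash
python3 -c "
from h import *;lidh()"
```

```text
t 50.7 tcp [ 581.9 -275.2  128.5] ang 34.1 q [ 0.52  0.49 -0.24  1.75  0.14  0.91 -0.75] F [-1.6  0.  -0.3] M [0.18 0.44 0.01] w 0.126 gf 52.4
lid top plane [-2.00000e-03 -1.00000e-03  1.23575e+02] 11069 bar above rim 13.6 bar [array([ 584.2, -274.2]), array([34.9, 39.6]), np.float64(85.1)]
```

{"op": "drive_tool", "data": {"targets": [{"dx": 0, "dy": 0, "dz": 0.0001, "roll": 2}, {"dx": 0, "dy": 0, "dz": 0.0001, "roll": 2}, {"dx": 0, "dy": 0, "dz": 0, "roll": 2}, {"dx": 0, "dy": 0, "dz": 0, "roll": 2}, {"dx": 0, "dy": 0, "dz": 0, "roll": 0}]}}

```text
time: 51.17
tcp_pos: [581.9, -274.8, 128.5]
tcp_rot: [[0.898, 0.44, -0.001], [0.44, -0.898, 0.001], [-0.0, -0.001, -1.0]]
ft_force: [-5.3, 4.3, 3.7]
width: 0.12
grasp_force: 52.9
```

```bash
python3 -c "
from h import *;lidh()"
```

```text
t 51.17 tcp [ 581.9 -274.8  128.5] ang 26.1 q [ 0.5   0.49 -0.21  1.76  0.12  0.91 -0.88] F [-5.3  4.3  3.7] M [0.62 0.92 0.07] w 0.12 gf 52.9
lid top plane [-1.00000e-03  0.00000e+00  1.23544e+02] 10985 bar above rim 13.5 bar [array([ 584.2, -274.5]), array([35.4, 40.1]), np.float64(76.9)]
```

{"op": "drive_tool", "data": {"targets": [{"dx": 0, "dy": 0, "dz": 0, "roll": 0}, {"dx": 0, "dy": 0, "dz": 0, "roll": 0}, {"dx": 0, "dy": 0, "dz": 0, "roll": 0}, {"dx": 0, "dy": 0, "dz": 0, "roll": 0}, {"dx": 0, "dy": 0, "dz": -0.005, "roll": 0}, {"dx": 0, "dy": 0, "dz": -0.02, "roll": 0}, {"dx": 0, "dy": 0, "dz": -0.03, "roll": 0}, {"dx": 0, "dy": 0, "dz": -0.03, "roll": 0}, {"dx": 0, "dy": 0, "dz": -0.02, "roll": 0}, {"dx": 0, "dy": 0, "dz": 0, "roll": 0}], "fingers": 0.1}}

```text
time: 52.05
tcp_pos: [584.0, -276.0, 238.7]
tcp_rot: [[0.899, 0.438, 0.006], [0.438, -0.899, -0.003], [0.005, 0.005, -1.0]]
ft_force: [0.9, 0.6, -0.6]
width: 0.451
grasp_force: 0.0
```

```bash
python3 -c "
from h import *;lidh('w16')
o=arm.get_obs();s=arm.snapshot('wrist');print(lid(s,o,143.5))"
```

```text
t 52.05 tcp [ 584.  -276.   238.7] ang 26.0 q [ 0.51  0.38 -0.22  1.66  0.09  1.11 -0.85] F [ 0.9  0.6 -0.6] M [ 0.04 -0.01 -0.03] w 0.451 gf 0.0
lid top plane [  0.      0.    123.515] 6512 bar above rim 13.5 bar [array([ 584.3, -274.4]), array([43.6, 11.6]), np.float64(25.5)]
[(1156, np.float64(143.3), [array([ 584.5, -274.2]), array([43.8, 11.4]), np.float64(25.7)]), (7369, np.float64(123.5), [array([ 584.6, -274.1]), array([74.3, 74.9]), np.float64(84.6)])]
```

View pics/w16.png

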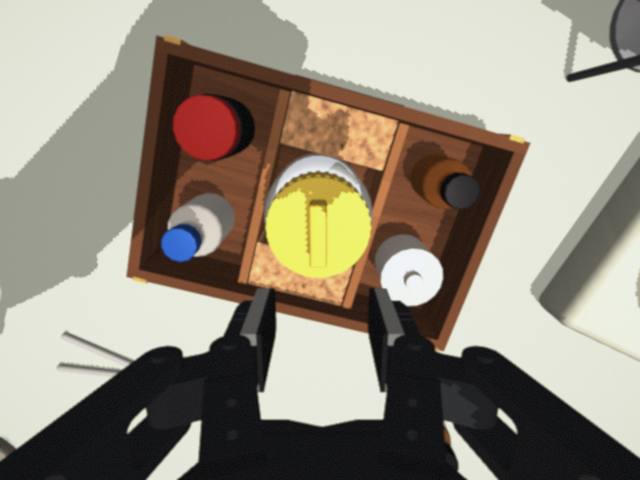

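The lid is level at px (318,225), fully down and tight, and the robot is clear. I'll hand the job in.

```bash
python3 -c "
from h import *;s=arm.snapshot('top');ingots(s,None);print(arm.job_done())"
```

```text
the job is handed in; nothing more can be done
None
```

The job is handed in after about 52 s: all four ingots are in the jar, and the lid dropped at the thread start before I screwed it fully down (bar measured 13.5 mm above the rim, level); no verdict was returned.

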